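# Grease the nylon slider pads

### The job

Grease the nylon slider pads: draw the greaser's tray out to its stop, lay every pad from the table flat, rib up, in a lane of its own, slide the tray fully home and then press the pump plunger down to its stop. Let the plunger rise, draw the tray out again and set all the pads flat, rib up, on the rubber-faced build board, leaving the empty tray out at its stop for the next batch. The nylon bruises easily, so never squeeze a pad with more than about 10 N; do not pump unless the tray is home, and leave the clamp block, cam disc and dowel alone.

Things in the scene. Friction and masses are not known exactly. Their poses are not given: they have to be found in the camera images.
- greaser: grey-green cast pad greaser fixed to the table: housing 120 (x) x 210 (y) x 70 mm high, tray in its front, plunger pump on its deck. Origin at table height under the middle of its front face; x points to its back (the tray comes out along -x). A grease pot 133 mm high stands on the deck at x 88, y 64 mm. (A fixed cream control panel, 190 mm high, stands to the robot's right, beyond y = -0.5 m.)
- tray (a joint): travel of the tray (m): 0 = home, its front plate against the housing; 0.085 = drawn out to its stop. It takes 2 to 4 N to slide and stays where it is left. Its front plate is 210 mm wide, 8 mm thick and reaches 50 mm above the table; its back wall 44 mm. At rest on runners, it does not tip
- tray_handle (a point): middle of the tray's bow handle: a level round bar 10 mm thick and 90 mm long along the tray's y, 40 mm above the table, its middle 36 mm in front of the front plate (31 mm clear between bar and plate, open above and below). x points into the greaser; moves with the tray
- lane0 (a point): middle of the floor of lane 0 of the tray (lanes in a row along the tray's y, 44 mm apart, lane 0 at -y). Each lane is 56 mm (x) x 40 mm (y) clear between ribs only 6 mm high, so one pad lies in it with its length along x (either way round); the floor is 18 mm above the table. Moves with the tray; x points into the greaser, z up
- lane1 (a point): middle of the floor of lane 1 of the tray (lanes in a row along the tray's y, 44 mm apart, lane 1 beside it). Each lane is 56 mm (x) x 40 mm (y) clear between ribs only 6 mm high, so one pad lies in it with its length along x (either way round); the floor is 18 mm above the table. Moves with the tray; x points into the greaser, z up
- lane2 (a point): middle of the floor of lane 2 of the tray (lanes in a row along the tray's y, 44 mm apart, lane 2 beside lane 1). Each lane is 56 mm (x) x 40 mm (y) clear between ribs only 6 mm high, so one pad lies in it with its length along x (either way round); the floor is 18 mm above the table. Moves with the tray; x points into the greaser, z up
- lane3 (a point): middle of the floor of lane 3 of the tray (lanes in a row along the tray's y, 44 mm apart, lane 3 at +y). Each lane is 56 mm (x) x 40 mm (y) clear between ribs only 6 mm high, so one pad lies in it with its length along x (either way round); the floor is 18 mm above the table. Moves with the tray; x points into the greaser, z up
- tray_floor (a point): middle of the tray's floor (between lanes 1 and 2), at the height of the lane floors; moves with the tray; x points into the greaser, y along the row of lanes, z up
- plunger (a joint): stroke of the pump plunger (m): 0 = up, 0.016 = down on its stop. Spring return: about 3 N to start it moving, 10 N at the stop
- plunger_top (a point): middle of the top of the round black plunger head (36 mm across), 108 mm above the table when up, on the middle of the housing 85 mm behind its front face; pressed straight down
- pad0: white nylon slider pad, loose, about 30 g: flat shoe 44 (x) x 30 (y) x 8 mm with a guide rib 12 mm wide (y) and 8 mm high along the middle of its top, 16 mm high in all. Lies rib up (z up) at any yaw; origin = centre of its underside. Can be gripped across the rib (its y). Bruises if squeezed over about 10 N per finger. Two or three of the four are there
- pad1: white nylon slider pad, loose, about 30 g: flat shoe 44 (x) x 30 (y) x 8 mm with a guide rib 12 mm wide (y) and 8 mm high along the middle of its top, 16 mm high in all. Lies rib up (z up) at any yaw; origin = centre of its underside. Can be gripped across the rib (its y). Bruises if squeezed over about 10 N per finger. Two or three of the four are there
- pad2: white nylon slider pad, loose, about 30 g: flat shoe 44 (x) x 30 (y) x 8 mm with a guide rib 12 mm wide (y) and 8 mm high along the middle of its top, 16 mm high in all. Lies rib up (z up) at any yaw; origin = centre of its underside. Can be gripped across the rib (its y). Bruises if squeezed over about 10 N per finger. Two or three of the four are there
- pad3: white nylon slider pad, loose, about 30 g: flat shoe 44 (x) x 30 (y) x 8 mm with a guide rib 12 mm wide (y) and 8 mm high along the middle of its top, 16 mm high in all. Lies rib up (z up) at any yaw; origin = centre of its underside. Can be gripped across the rib (its y). Bruises if squeezed over about 10 N per finger. Two or three of the four are there
- board: build board: flat black rubber-faced plate 180 (x) x 110 (y) mm, its face 6 mm above the table, no rim, fixed to the table; origin = centre of its underside, z up
- clamp_block: blue cast latch clamp block, 100 x 70 x 56 mm, 1.4 kg, loose bystander; origin = centre of its underside
- cam_disc: bronze cam disc, 80 mm across and 14 mm thick (22 mm at its boss), lying flat, loose bystander; origin = centre of its underside
- dowel: stout steel dowel, 29 mm across and 66 mm tall, standing upright, loose bystander; origin = centre of its underside

How it is judged:
On the way, in this order (a step that is already met when the one before it is completed fails the run):
1. the tray is drawn out to its stop (value of joint tray above 0.08 m), for 0.2 s.
2. every pad lies flat, rib up, in a lane of its own and the tray is fully home (value of joint tray below 0.004 m and x of pad0 in the frame of tray_floor between -0.012 and 0.012 m and y of pad0 in the frame of tray_floor between -0.075 and 0.075 m and z of pad0 in the frame of tray_floor between -0.004 and 0.004 m and angle between each of pad0, pad1, pad2, pad3's own z axis and vertical below 0.1 rad and x of pad1 in the frame of tray_floor between -0.012 and 0.012 m and y of pad1 in the frame of tray_floor between -0.075 and 0.075 m and z of pad1 in the frame of tray_floor between -0.004 and 0.004 m and x of pad2 in the frame of tray_floor between -0.012 and 0.012 m and y of pad2 in the frame of tray_floor between -0.075 and 0.075 m and z of pad2 in the frame of tray_floor between -0.004 and 0.004 m and x of pad3 in the frame of tray_floor between -0.012 and 0.012 m and y of pad3 in the frame of tray_floor between -0.075 and 0.075 m and z of pad3 in the frame of tray_floor between -0.004 and 0.004 m), for 0.2 s.
3. with the tray home and the pads in their lanes, the plunger is pressed down to its stop (all of step 2 and value of joint plunger above 0.0145 m), for 0.1 s.
4. the plunger is up again and the tray is drawn out to its stop (value of joint tray above 0.08 m and value of joint plunger below 0.003 m), for 0.2 s.
At the end, for the whole second after the job is handed in: Every pad lies still and flat (within 0.1 rad), rib up, with its middle on the build board's face; the tray is out at its stop (within 5 mm) and the plunger is up (within 3 mm) (all of step 4 and x of pad0 in the frame of board between -0.09 and 0.09 m and y of pad0 in the frame of board between -0.055 and 0.055 m and z of pad0 in the frame of board between 0.003 and 0.01 m and angle between each of pad0, pad1, pad2, pad3's own z axis and vertical below 0.1 rad and linear speed of each of pad0, pad1, pad2, pad3 below 0.02 m/s and x of pad1 in the frame of board between -0.09 and 0.09 m and y of pad1 in the frame of board between -0.055 and 0.055 m and z of pad1 in the frame of board between 0.003 and 0.01 m and x of pad2 in the frame of board between -0.09 and 0.09 m and y of pad2 in the frame of board between -0.055 and 0.055 m and z of pad2 in the frame of board between 0.003 and 0.01 m and x of pad3 in the frame of board between -0.09 and 0.09 m and y of pad3 in the frame of board between -0.055 and 0.055 m and z of pad3 in the frame of board between 0.003 and 0.01 m); the robot touches nothing.
It fails at once if a pad is squeezed hard (contact force of the fingers on it, both together, over 30 N) (contact force between the fingers and pad0 above 30 N or contact force between the fingers and pad1 above 30 N or contact force between the fingers and pad2 above 30 N or contact force between the fingers and pad3 above 30 N).
It fails at once if the plunger is pumped while the tray is not home (value of joint plunger above 0.008 m and value of joint tray above 0.01 m).
It fails at once if a bystander (clamp block, cam disc, dowel) is moved more than 20 mm or tipped (distance of any of clamp_block, cam_disc, dowel from where it was at the start of the episode above 0.02 m or angle between any of clamp_block, cam_disc, dowel's own z axis and vertical above 0.3 rad).
Of pad0, pad1, pad2, pad3 only 2 to 3 are there at a start; the rules pass over those that are not, and their reading is None.
At some moment in a run one of pad0, pad1, pad2, pad3 may be knocked a few centimetres aside while the robot is not near it.
Once in a run the grip may slacken for a moment while it holds something.
It also fails if it takes over 210 s, if anything falls off the work surface, if the arm or the gripper's body presses on something with over 40 N, if the wrist force passes 120 N, or if a joint passes its speed limit or range.

### The arm

A 6-joint arm with a two-finger parallel gripper is mounted at the origin on the work surface. World frame = base frame: x ahead of the robot, y to its left, z up, the work surface at z = 0. Lengths are in m, angles in rad, forces in N, time in s.
With the tool pointing down it reaches from about 0.3 to 0.875 m from the base axis. Payload 6.4 kg.
Tool frame: the origin (TCP) lies between the finger pads; the fingertips stand 14 mm ahead of it and the grasp point (between the pads) lies 5 mm behind it (nose_length is the distance from the TCP to the fingertips, in m); z points along the fingers, y is the line along which they close (so a half turn about z gives the same grasp; the last joint's range is limited). The gripper opens to 88 mm and grips with 3 to 60 N. Pads are 18 mm wide; open, the fingers measure 123 mm over their backs; the gripper's body (75 mm by 187 mm) begins 45 mm behind the grasp point.
Start: joints at [-1.363, 0.181, 1.607, -0, 1.354, -0.206], TCP at [0.231, -0.526, 0.253] pointing down, gripper open.
Joint ranges: [-2.99, 2.99], [-0.89, 2.07], [0.3, 2.58], [-1.14, 4.28], [0, 2.63], [-3.12, 3.12]. Speed limits (rad/s): [2.57, 2.57, 3.01, 3.14, 3.14, 3.14].

### API

Orientations are given as a rotation vector (axis times angle).
In Python, from workcell import state, grab_frame, sign_off, regions_of, mark_of, nose_length gives the robot as it stands. The module is installed in compiled form; this text tells all that it offers.
- The arm moves only by the tool carry_out, never from a script. Its argument "commands" is text: rows parted by semicolons, each of 7 numbers parted by spaces: the turn, a rotation vector about the tool's x, y, z in units of 5 degrees (1.0 is 5 degrees), then the shift along the tool's x, y, z in units of 30 mm (1.0 is 30 mm), then the opening, from -1 (shut) to 1 (fully open), so that 0 is half open. A call has exactly 8 rows; each row shifts and turns the commanded pose from where the row before left it, along the tool's axes as they then stand; what a row does not reach is not made up. A row lasts 1/12 s, in which the tool goes at most 41.7 mm and 7.16 degrees, less where a joint would pass 70% of its speed; a pose out of reach is approached as far as the arm can. A call is refused whole if a number of a shift passes 1 or a number of a turn 1, either way. A call with a gripper value outside its range is refused whole. The fingers move at their own pace and stop on an object; "squeeze" is the grip in N (left out, the last holds). Time passes only in rows, so rows that do not move let the fingers close, or fill a call up. It gives the time, the measured TCP pose, the force and the opening at its end, in the units of the state.
- state(): the state, without advancing time (a new reading comes with each control period).
- grab_frame(name): name is "scene" or "top"; returns a dict with "color" (480x640x3 uint8, red, green, blue), "fx", "fy", "cx", "cy" (pixels), "camera_from_world" (4x4, takes a point from world to camera coordinates). Camera axes: x right, y down, z forward; pixel columns grow to the right and rows downward; lengths in m; the calibration is good to about 2 mm. A picture is of the moment at which its call begins. There is no depth.
- sign_off(): hands the job in, once; it reports no verdict.
Trained networks look in the newest picture that a camera, given by its name, has taken for a name from the list of things; names that differ only in an ending like _2 or _b are one class to them, and where a whole thing is asked for, a point or a joint stands for the part that bears it (a point fixed in the world has none). Each returns a list of dicts, best first, with "conf" (0 to 1); they miss things now and then, are a little off and sometimes report something else, mostly with a low value. They report only what shows in the picture. A call takes as long as a camera call.
- regions_of(camera, thing): "region" (480x640 bool, what is visible of it).
- mark_of(camera, thing): "position" ([x, y, z] in m, in the coordinates of the camera as it stood for that picture, good to about 4 mm: a listed point, or the origin of a listed thing).
The state is a dict: "time": time; "q": joint angles; "dq": joint speeds; "tau": joint torques, N m; "ee_pos": TCP position; "tcp_rot": TCP orientation; "contact_force": force on the tool from outside, world axes, zero at the start; "torque": the same for the moment, N m; "gripper_width": finger opening in m.
Only numpy, scipy, OpenCV 4.12 (cv2) and the standard library are available. Lean on these libraries where they do the work, as an engineer would, in place of code of your own. Each camera call takes 0.05 s, during which the arm holds its last target. There are 200 camera calls.

## Working session

There is one attempt and no reset: what is moved stays moved. The work goes in short steps, Python scripts to look and compute and a tool call to move; the robot and the scene stay as the last step left them, time stands still between calls to the robot, and variables do not carry over. Pictures are saved under pics/ and viewed, on a budget of 14 in all, crops included, one or two more only if the job needs it, and the job is handed in when it is done.

Besides the shell and the picture viewer there is one more tool, called after ">>>" as name(argument=value, ...), one argument or row to a line, values as JSON. carry_out: Moves the arm, as the interface text tells. Its arguments: {"type":"object","properties":{"commands":{"type":"string"},"squeeze":{"type":"number"}},"required":["commands"]}

```bash
mkdir -p pics; cat > h.py <<'E'
import numpy as np, cv2
from scipy.spatial.transform import Rotation as R
from workcell import state, grab_frame, sign_off, regions_of, mark_of, nose_length
def snap(cam,fn=None):
    f=grab_frame(cam)
    if fn: cv2.imwrite('pics/'+fn,f['color'][:,:,::-1])
    return f
def world(f,p): return (np.linalg.inv(f['camera_from_world'])@np.r_[p,1])[:3]
def pix(f,p):
    c=(f['camera_from_world']@np.r_[p,1])[:3]; return f['fx']*c[0]/c[2]+f['cx'],f['fy']*c[1]/c[2]+f['cy']
def ray(f,u,v,z):
    T=np.linalg.inv(f['camera_from_world']); d=T[:3,:3]@[(u-f['cx'])/f['fx'],(v-f['cy'])/f['fy'],1]; o=T[:3,3]
    return o+d*(z-o[2])/d[2]
def marks(f,cam,things,n=4):
    for t in things:
        for m in mark_of(cam,t)[:n]: print(cam,t,round(m['conf'],2),world(f,m['position']).round(4))
def st():
    s=state(); print('t',round(s['time'],2),'p',np.round(s['ee_pos'],4),'F',np.round(s['contact_force'],1),'w',round(s['gripper_width'],4));print('R',R.from_rotvec(s['tcp_rot']).as_matrix().round(3).tolist(), 'q',np.round(s['q'],2)); return s
E
python3 - <<'E'
from h import *
st(); print(nose_length() if callable(nose_length) else nose_length)
for c in('top','scene'):
    f=snap(c,c+'0.png'); print(c,np.linalg.inv(f['camera_from_world'])[:3,3])
    marks(f,c,['greaser','tray_handle','tray_floor','lane0','lane3','plunger_top','board','clamp_block','cam_disc','dowel'],1)
    marks(f,c,['pad0'],6)
E
```

```text
t 0.0 p [ 0.2311 -0.526   0.2518] F [0.1 0.1 0.6] w 0.0883
R [[0.916, 0.402, -0.0], [0.402, -0.916, 0.002], [0.0, -0.002, -1.0]] q [-1.36  0.18  1.61 -0.    1.35 -0.21]
0.014
top [0.52076015 0.0246401  1.11182616]
top greaser 0.62 [ 0.6063  0.0625 -0.0054]
top tray_handle 0.96 [0.5367 0.0621 0.0403]
top tray_floor 0.59 [0.6059 0.0663 0.0159]
top lane0 0.88 [0.611  0.1276 0.019 ]
top lane3 0.88 [0.611  0.1276 0.019 ]
top plunger_top 0.77 [0.6869 0.063  0.107 ]
top board 0.79 [ 4.864e-01  3.397e-01 -2.000e-04]
top clamp_block 0.82 [ 0.6788  0.3927 -0.0021]
top cam_disc 0.8 [ 7.373e-01 -1.207e-01 -3.000e-04]
top dowel 0.67 [ 0.7383 -0.2663  0.0013]
top pad0 0.8 [ 0.4764 -0.3513  0.0012]
top pad0 0.71 [ 0.732  -0.2671 -0.    ]
top pad0 0.52 [ 0.606  -0.1753 -0.0022]
top pad0 0.5 [ 5.990e-01 -3.384e-01 -3.000e-04]
scene [ 1.0650282  -0.43307205  0.72317825]
scene greaser 0.79 [ 6.041e-01  6.440e-02 -3.000e-04]
scene tray_handle 0.71 [0.538  0.0616 0.0384]
scene tray_floor 0.65 [0.6083 0.0594 0.0173]
scene lane0 0.93 [ 0.6094 -0.0054  0.0176]
scene lane3 0.93 [ 0.6094 -0.0054  0.0176]
scene plunger_top 0.57 [0.6868 0.0651 0.1059]
scene board 0.6 [0.4872 0.3382 0.0034]
scene clamp_block 0.92 [ 0.6811  0.3942 -0.0039]
scene cam_disc 0.64 [ 0.7325 -0.1158 -0.0048]
scene dowel 0.8 [ 0.7364 -0.2719 -0.0022]
scene pad0 0.82 [ 0.4701 -0.3537  0.001 ]
scene pad0 0.73 [ 6.045e-01 -1.731e-01  3.000e-04]
scene pad0 0.71 [ 0.5999 -0.3368  0.0011]
```

View pics/top0.png

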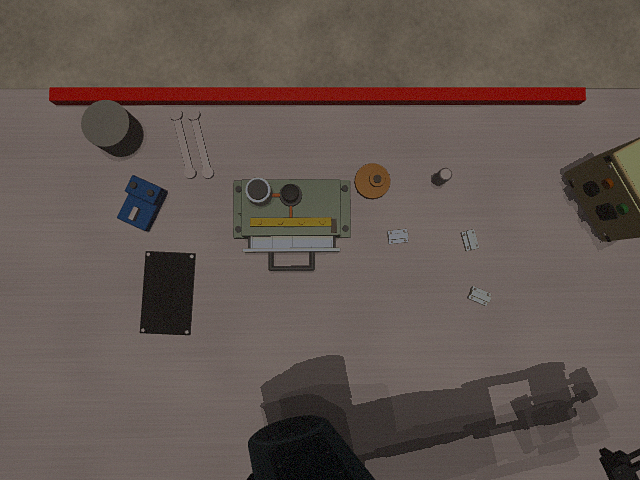

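View pics/scene0.png

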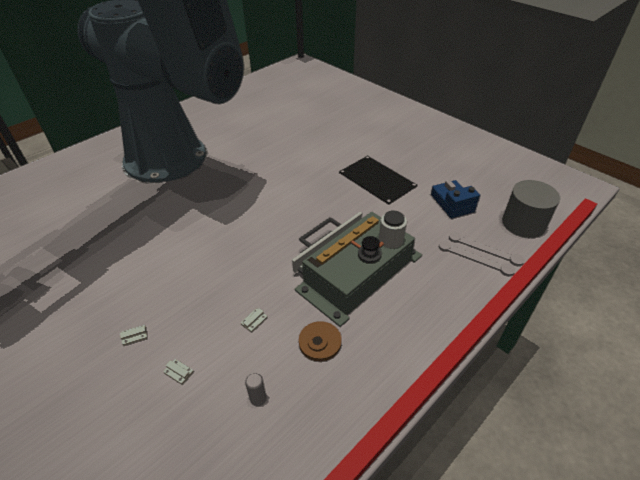

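Top view: the tray is already about 24 mm out (front plate near row 250, handle near (291,262)). There are three pads, at about (398,237), (470,240) and (480,296). The board is at (168,293), and the fourth pad0 mark is really the dowel. Next I'll measure yaws.

```bash
cat >> h.py <<'E'
def rects(f,cam,thing,z,n=4,minc=.3):
    for r in regions_of(cam,thing)[:n]:
        if r['conf']<minc: continue
        v,u=np.nonzero(r['region'])
        if len(u)<20: continue
        P=np.array([ray(f,a,b,z)[:2] for a,b in zip(u,v)])
        (c,s,a)=cv2.minAreaRect((P*1000).astype(np.float32))
        if s[0]<s[1]: s=s[::-1]; a+=90
        M=P-P.mean(0); w,V=np.linalg.eigh(M.T@M); pa=np.degrees(np.arctan2(V[1,1],V[0,1]))
        print(cam,thing,round(r['conf'],2),'c',np.round(c,1),'mean',(P.mean(0)*1000).round(1),'s',np.round(s,1),'long ang',round((a+90)%180-90,1),'pca',round((pa+90)%180-90,1))
E
python3 - <<'E'
from h import *
for c in('top','scene'):
    f=snap(c); rects(f,c,'pad0',.008); rects(f,c,'tray_handle',.04,1); rects(f,c,'greaser',.04,1);rects(f,c,'board',.006,1)
f=snap('top'); im=cv2.resize(f['color'][215:315,225:505],None,fx=2.85,fy=2.85,interpolation=cv2.INTER_CUBIC); im=cv2.convertScaleAbs(im,alpha=1.3,beta=10);cv2.imwrite('pics/c1.png',im[:,:,::-1])
E
```

```text
top pad0 0.69 c [ 606.3 -172.2] mean [ 607.1 -171.8] s [44.8 29.1] long ang 89.7 pca -83.9
top pad0 0.58 c [ 474.1 -354.3] mean [ 472.9 -354.1] s [46.3 29.9] long ang 63.0 pca 68.9
top pad0 0.53 c [ 599.  -334.5] mean [ 599.2 -334.9] s [43.3 32.8] long ang 13.7 pca 20.5
top tray_handle 0.86 c [569.4  64.3] mean [580.2  65.1] s [204.7  73.4] long ang 89.7 pca 89.7
top greaser 0.6 c [633.9  61. ] mean [649.6  61.7] s [255.7 202.2] long ang 89.6 pca -89.5
top board 0.84 c [485.4 335.2] mean [484.4 336.1] s [179.7 112.9] long ang -2.9 pca -1.2
scene pad0 0.75 c [ 598.9 -337. ] mean [ 600.4 -336.9] s [53.8 31.9] long ang 13.0 pca 10.6
scene pad0 0.75 c [ 476.7 -354.5] mean [ 476.9 -354.1] s [47.1 35. ] long ang 66.4 pca 60.0
scene pad0 0.69 c [ 609.2 -173.2] mean [ 609.4 -174.2] s [48.2 31.6] long ang -84.5 pca -81.4
scene tray_handle 0.69 c [561.7  56.8] mean [567.7  51.3] s [232.1  69.2] long ang -83.7 pca -85.5
scene greaser 0.93 c [641.9  74.4] mean [659.3  51.8] s [323.3 221.9] long ang -89.9 pca -81.1
scene board 0.61 c [489.9 332.1] mean [492.4 331.3] s [180.5 117.5] long ang -3.3 pca -3.9
```

View pics/c1.png

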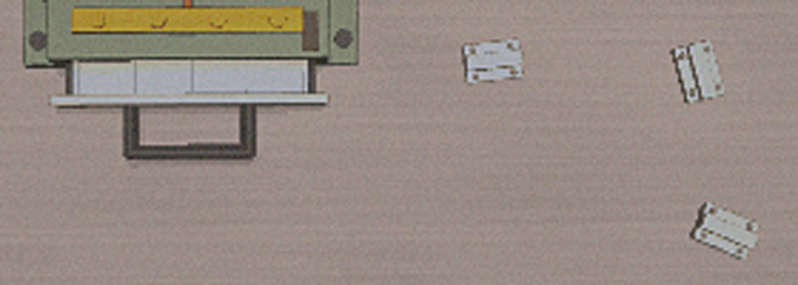

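>>> carry_out(
  commands="0 0 0 0.98 -0.76 0 -1; 0 0 0 0.98 -0.76 0 -1; 0 0 0 0.98 -0.76 0 -1; 0 0 0 0.98 -0.76 0 -1; 0 0 0 0.98 -0.76 0 -1; 0 0 0 0.98 -0.76 0 -1; 0 0 0 0.98 -0.76 0 -1; 0 0 0 0.98 -0.76 0 -1",
  squeeze=6,
)

```text
time: 2.42
ee_pos: [0.3737, -0.2633, 0.253]
tcp_rot: [3.074, 0.645, 0.001]
contact_force: [0.5, -0.4, 1.3]
gripper_width: 0.037
```

>>> carry_out(
  commands="0 0 0 0.98 -0.76 0 -1; 0 0 0 0.98 -0.76 0 -1; 0 0 0 0.98 -0.76 0 -1; 0 0 0 0.98 -0.76 0 -1; 0 0 0 0.98 -0.76 0 -1; 0 0 0 0.98 -0.76 0 -1; 0 0 0 0.98 -0.76 0 -1; 0 0 0 0.98 -0.76 0 -1",
)

```text
time: 3.08
ee_pos: [0.5159, -0.0014, 0.253]
tcp_rot: [3.074, 0.646, 0.001]
contact_force: [1.3, -0.5, -0.6]
gripper_width: 0.0006
```

>>> carry_out(
  commands="0 0 0 0.98 -0.76 0 -1; 0 0 0 0.98 -0.76 0 -1; 0 0 0.95 0 0 0 -1; 0 0 0.95 0 0 0 -1; 0 0 0.95 0 0 0 -1; 0 0 0.95 0 0 0 -1; 0 0 0.94 0 0 0 -1; 0 0 0 0 0 0 -1",
)

```text
time: 3.75
ee_pos: [0.5507, 0.0621, 0.2527]
tcp_rot: [3.142, -0.004, -0.0]
contact_force: [0.1, 0.7, 0.4]
gripper_width: 0.0002
```

```bash
python3 -c "
from h import *
st()"
```

```text
t 3.75 p [0.5507 0.0621 0.2527] F [0.1 0.7 0.4] w 0.0002
R [[1.0, -0.003, -0.0], [-0.003, -1.0, -0.0], [-0.0, 0.0, -1.0]] q [-0.1   0.13  1.66 -0.    1.35  1.47]
```

>>> carry_out(
  commands="0 0 0 0.22 0 1 -1; 0 0 0 0 0 1 -1; 0 0 0 0 0 1 -1; 0 0 0 0 0 1 -1; 0 0 0 0 0 1 -1; 0 0 0 0 0 1 -1; 0 0 0 0 0 0.8 -1; 0 0 0 0 0 0.36 -1",
)

```text
time: 4.42
ee_pos: [0.5549, 0.0622, 0.0344]
tcp_rot: [-3.141, -0.004, 0.008]
contact_force: [-0.9, -0.3, 0.5]
gripper_width: 0.0009
```

>>> carry_out(
  commands="0 0 0 -0.2 0 0 -1; 0 0 0 -0.2 0 0 -1; 0 0 0 -0.3 0 0 -1; 0 0 0 -0.3 0 0 -1; 0 0 0 -0.3 0 0 -1; 0 0 0 -0.3 0 0 -1; 0 0 0 -0.2 0 0 -1; 0 0 0 0 0 0 -1",
)

```text
time: 5.08
ee_pos: [0.5017, 0.0623, 0.0383]
tcp_rot: [-3.141, -0.0, 0.001]
contact_force: [0.4, -0.8, 0.3]
gripper_width: 0.0006
```

```bash
python3 -c "
from h import *
st()
f=snap('top'); marks(f,'top',['tray_handle','tray_floor','lane0'])"
```

```text
t 5.08 p [0.5017 0.0623 0.0383] F [ 0.4 -0.8  0.3] w 0.0006
R [[1.0, 0.0, -0.001], [0.0, -1.0, 0.0], [-0.001, -0.0, -1.0]] q [-0.11  0.34  1.91  0.    0.89  1.46]
top tray_floor 0.85 [0.556  0.0627 0.0155]
top tray_floor 0.59 [0.6871 0.0629 0.1055]
top lane0 0.97 [0.5629 0.1239 0.0176]
top lane0 0.84 [ 0.5585 -0.0015  0.0144]
top lane0 0.78 [0.5576 0.0841 0.0162]
top lane0 0.76 [0.5578 0.04   0.0124]
```

>>> carry_out(
  commands="0 0 0 -0.1 0 0 -1; 0 0 0 -0.1 0 0 -1; 0 0 0 -0.1 0 0 -1; 0 0 0 -0.1 0 0 -1; 0 0 0 -0.1 0 0 -1; 0 0 0 -0.05 0 0 -1; 0 0 0 0 0 0 -1; 0 0 0 0 0 0 -1",
)

```text
time: 5.95
ee_pos: [0.4904, 0.0619, 0.0387]
tcp_rot: [3.141, -0.001, 0.014]
contact_force: [14.4, 1.3, -12.0]
gripper_width: 0.0004
```

```bash
python3 -c "
from h import *
st()
f=snap('top'); marks(f,'top',['tray_handle','tray_floor','lane0'])"
```

```text
t 5.95 p [0.4904 0.0619 0.0387] F [ 14.4   1.3 -12. ] w 0.0004
R [[1.0, -0.001, 0.009], [-0.001, -1.0, -0.0], [0.009, 0.0, -1.0]] q [-0.12  0.31  1.95  0.    0.87  1.46]
top tray_floor 0.66 [0.5473 0.0667 0.0176]
top lane0 0.96 [0.5508 0.1247 0.0141]
top lane0 0.9 [ 0.5495 -0.0014  0.0162]
top lane0 0.7 [0.5471 0.084  0.015 ]
top lane0 0.62 [0.5463 0.0425 0.0157]
```

>>> carry_out(
  commands="0 0 0 0.35 0 0 -1; 0 0 0 0 0 0 -1; 0 0 0 0 0 -1 -1; 0 0 0 0 0 -1 -1; 0 0 0 0 0 -1 -1; 0 0 1 0 0 -1 0; 0 0 1 0 0 0 0; 0 0 1 0 0 0 0",
)

```text
time: 6.82
ee_pos: [0.4978, 0.0621, 0.16]
tcp_rot: [-3.114, 0.416, -0.005]
contact_force: [-0.6, 0.3, 0.8]
gripper_width: 0.0185
```

>>> carry_out(
  commands="0 0 1 0 0 0 0; 0 0 1 0 0 0 0; 0 0 1 0 0 0 0; 0 0 1 0 0 0 0; 0 0 1 0 0 0 0; 0 0 1 0 0 0 0; 0 0 1 0 0 0 0; 0 0 1 0 0 0 0",
)

```text
time: 7.48
ee_pos: [0.4961, 0.0622, 0.1574]
tcp_rot: [2.783, -1.456, -0.003]
contact_force: [0.0, -1.1, 0.2]
gripper_width: 0.0439
```

>>> carry_out(
  commands="0 0 1 0 0 0 0; 0 0 1 0 0 0 0; 0 0 1 0 0 0 0; 0 0 1 0 0 0 0; 0 0 1 0 0 0 0; 0 0 0.8 0 0 0 0; 0 0 0 0 0 0 0; 0 0 0 0 0 0 0",
)

```text
time: 8.15
ee_pos: [0.4965, 0.0622, 0.1575]
tcp_rot: [2.337, -2.099, -0.002]
contact_force: [0.4, 0.3, 0.8]
gripper_width: 0.044
```

```bash
cat >> h.py <<'E'
def go(x,y,z,psi=None):
    s=state(); M=R.from_rotvec(s['tcp_rot']).as_matrix(); d=M.T@(np.array([x,y,z])-s['ee_pos'])/.03
    a=np.degrees(np.arctan2(M[1,0],M[0,0])); print('psi',a.round(1),'units',d.round(2), 'turn units',None if psi is None else round(((a-psi+180)%360-180)/5,2))
E
python3 - <<'E'
from h import *
st(); f=snap('top'); marks(f,'top',['tray_floor','tray_handle'],1); rects(f,'top','pad0',.008)
marks(f,'top',['pad0']); f=snap('scene'); marks(f,'scene',['pad0'])
go(.606,-.1735,.1)
E
```

```text
t 8.15 p [0.4965 0.0622 0.1575] F [0.4 0.3 0.8] w 0.044
R [[0.107, -0.994, -0.001], [-0.994, -0.107, 0.0], [-0.0, 0.001, -1.0]] q [-0.11  0.13  1.88 -0.    1.14  2.92]
top tray_floor 0.72 [0.5456 0.0667 0.0171]
top tray_handle 0.61 [ 0.4764 -0.3556  0.0029]
top pad0 0.73 c [ 607.4 -172.7] mean [ 607.4 -172.4] s [44.5 29.4] long ang -83.9 pca -83.5
top pad0 0.61 c [ 473.6 -353.1] mean [ 473.9 -353. ] s [48.4 30.1] long ang 66.4 pca 64.7
top pad0 0.56 c [ 598.5 -334.7] mean [ 598.7 -334.3] s [43.3 31.6] long ang 13.7 pca 12.9
top pad0 0.69 [ 0.601  -0.337   0.0011]
top pad0 0.62 [ 0.4778 -0.3558  0.0059]
top pad0 0.55 [ 0.6045 -0.1783  0.0024]
top pad0 0.27 [0.5463 0.0628 0.017 ]
scene pad0 0.77 [ 6.012e-01 -3.394e-01  2.000e-04]
scene pad0 0.77 [ 0.4702 -0.3531  0.0018]
scene pad0 0.64 [ 0.608  -0.1716  0.0012]
psi -84.0 units [ 8.19 -2.78  1.93] turn units None
```

>>> carry_out(
  commands="0 0 0 0.95 -0.33 0.2 0; 0 0 0 0.95 -0.33 0.2 0; 0 0 0 0.95 -0.33 0.2 0; 0 0 0 0.95 -0.33 0.2 0; 0 0 0 0.95 -0.33 0.2 0; 0 0 0 0.95 -0.33 0.2 0; 0 0 0 0.95 -0.33 0.2 0; 0 0 0 0.95 -0.33 0.2 0",
)

```text
time: 9.17
ee_pos: [0.6004, -0.1578, 0.1094]
tcp_rot: [2.335, -2.102, -0.0]
contact_force: [0.9, 0.3, 0.2]
gripper_width: 0.0439
```

>>> carry_out(
  commands="0 0 0 0.57 -0.16 0 0; 0 0 0 0 0 0.8 0; 0 0 0 0 0 0.7 0; 0 0 0 0 0 0.5 0; 0 0 0 0 0 0 0; 0 0 0 0 0 0 0; 0 0 0 0 0 0 0; 0 0 0 0 0 0 0",
)

```text
time: 9.83
ee_pos: [0.6076, -0.1733, 0.0515]
tcp_rot: [-2.335, 2.101, -0.004]
contact_force: [0.3, 0.3, 0.0]
gripper_width: 0.0442
```

```bash
python3 - <<'E'
from h import *
st(); go(.6065,-.173,.0235,-84)
f=snap('scene','s1.png'); u,v=map(int,pix(f,[.6065,-.173,.02])); cv2.imwrite('pics/s1.png',cv2.resize(f['color'][v-60:v+60,u-80:u+80],None,fx=5,fy=5,interpolation=2)[:,:,::-1])
E
```

```text
t 9.83 p [ 0.6076 -0.1733  0.0515] F [0.3 0.3 0. ] w 0.0442
R [[0.105, -0.994, 0.002], [-0.994, -0.105, -0.001], [0.001, -0.002, -1.0]] q [-0.47  0.54  1.58 -0.    1.02  2.57]
psi -84.0 units [-0.01  0.04  0.93] turn units 0.01
```

View pics/s1.png

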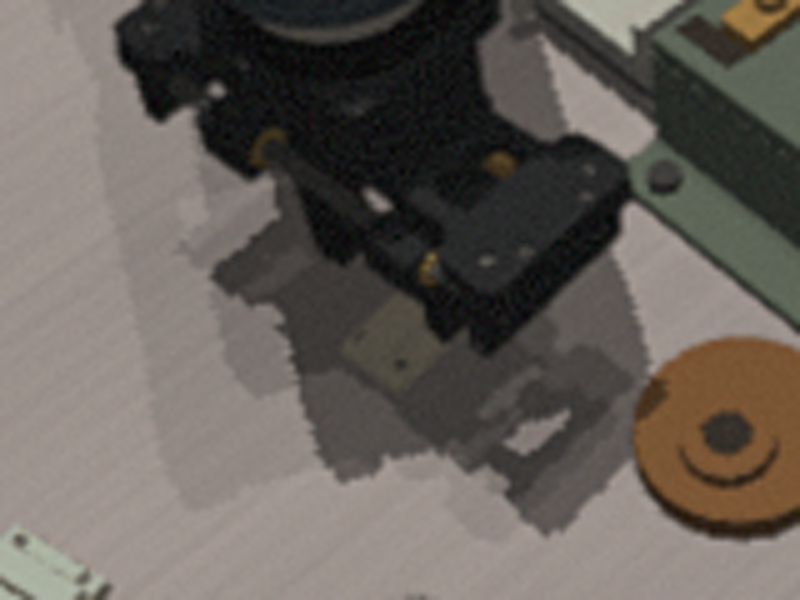

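The crop shows the pad at (395,350), directly under and between the fingers. The cam disc is clear, so I'll lower and grip.

>>> carry_out(
  commands="0 0 0 0 0 0.6 0; 0 0 0 0 0 0.32 0; 0 0 0 0 0 0 0; 0 0 0 0 0 0 -0.4; 0 0 0 0 0 0 -0.4; 0 0 0 0 0 0 -1; 0 0 0 0 0 0 -1; 0 0 0 0 0 0 -1",
  squeeze=5,
)

```text
time: 10.55
ee_pos: [0.6069, -0.173, 0.0229]
tcp_rot: [-2.335, 2.102, -0.001]
contact_force: [0.6, -0.4, -0.3]
gripper_width: 0.0127
```

>>> carry_out(
  commands="0 0 0 0 0 0 -1; 0 0 0 0 0 0 -1; 0 0 0 0 0 0 -1; 0 0 0 0 0 -0.3 -1; 0 0 0 0 0 -0.6 -1; 0 0 0 0 0 -1 -1; 0 0 0 0 0 -0.6 -1; 0 0 0 0 0 0 -1",
)

```text
time: 11.22
ee_pos: [0.6093, -0.1742, 0.1025]
tcp_rot: [-2.333, 2.1, -0.012]
contact_force: [0.9, -0.1, 0.2]
gripper_width: 0.012
```

```bash
python3 - <<'E'
from h import *
st(); go(.5465,-.0025,.095,0)
E
```

```text
t 11.22 p [ 0.6093 -0.1742  0.1025] F [ 0.9 -0.1  0.2] w 0.012
R [[0.105, -0.994, 0.007], [-0.994, -0.105, -0.004], [0.004, -0.007, -1.0]] q [-0.47  0.47  1.56  0.    1.1   2.57]
psi -84.0 units [-5.91  1.48  0.21] turn units -16.8
```

>>> carry_out(
  commands="0 0 0 -0.8 0.2 0 -1; 0 0 0 -0.9 0.22 0 -1; 0 0 0 -0.9 0.22 0 -1; 0 0 0 -0.9 0.22 0 -1; 0 0 0 -0.9 0.22 0 -1; 0 0 0 -0.9 0.23 0 -1; 0 0 0 -0.6 0.15 0 -1; 0 0 0 0 0 0 -1",
)

```text
time: 11.88
ee_pos: [0.542, 0.0019, 0.0961]
tcp_rot: [2.337, -2.098, -0.005]
contact_force: [0.3, 0.3, -0.8]
gripper_width: 0.0118
```

>>> carry_out(
  commands="0 0 -1 0 0 0 -1; 0 0 -1 0 0 0 -1; 0 0 -1 0 0 0 -1; 0 0 -1 0 0 0 -1; 0 0 -1 0 0 0 -1; 0 0 -1 0 0 0 -1; 0 0 -1 0 0 0 -1; 0 0 -1 0 0 0 -1",
)

```text
time: 12.55
ee_pos: [0.5444, -0.0022, 0.0968]
tcp_rot: [2.915, -1.171, -0.001]
contact_force: [-0.5, -0.2, -0.8]
gripper_width: 0.0117
```

>>> carry_out(
  commands="0 0 -1 0 0 0 -1; 0 0 -1 0 0 0 -1; 0 0 -1 0 0 0 -1; 0 0 -1 0 0 0 -1; 0 0 -1 0 0 0 -1; 0 0 -1 0 0 0 -1; 0 0 -1 0 0 0 -1; 0 0 -1 0 0 0 -1",
)

```text
time: 13.22
ee_pos: [0.5444, -0.0023, 0.0968]
tcp_rot: [3.14, -0.103, -0.001]
contact_force: [-0.1, 0.7, -0.5]
gripper_width: 0.012
```

>>> carry_out(
  commands="0 0 -0.8 0 0 0 -1; 0 0 0 0 0 0 -1; 0 0 0 0 0 0 -1; 0 0 0 0 0 0 -1; 0 0 0 0 0 0 -1; 0 0 0 0 0 0 -1; 0 0 0 0 0 0 -1; 0 0 0 0 0 0 -1",
)

```text
time: 13.88
ee_pos: [0.5444, -0.0014, 0.0973]
tcp_rot: [3.142, -0.0, 0.0]
contact_force: [0.8, -0.1, -0.2]
gripper_width: 0.0121
```

```bash
python3 - <<'E'
from h import *
st(); go(.5465,-.0025,.043,0)
f=snap('top'); marks(f,'top',['lane0','pad0']); rects(f,'top','pad0',.04)
f=snap('scene'); marks(f,'scene',['pad0']);  u,v=map(int,pix(f,[.5465,0,.02])); cv2.imwrite('pics/s2.png',cv2.resize(f['color'][v-60:v+60,u-80:u+80],None,fx=5,fy=5,interpolation=2)[:,:,::-1])
E
```

```text
t 13.88 p [ 0.5444 -0.0014  0.0973] F [ 0.8 -0.1 -0.2] w 0.0121
R [[1.0, -0.0, 0.0], [-0.0, -1.0, -0.0], [0.0, 0.0, -1.0]] q [-0.22  0.31  1.8  -0.    1.03  1.35]
psi -0.0 units [0.07 0.04 1.81] turn units -0.0
top lane0 0.95 [0.5492 0.0859 0.0156]
top lane0 0.77 [0.5492 0.127  0.0175]
top pad0 0.66 [ 0.4747 -0.3539 -0.0016]
top pad0 0.57 [ 0.6012 -0.3391 -0.0012]
top pad0 0.79 c [ 595.7 -323.4] mean [ 595.7 -323.5] s [41.5 29.8] long ang 13.6 pca 9.3
top pad0 0.72 c [ 475.4 -341.5] mean [ 475.4 -341. ] s [44.6 27.5] long ang 67.0 pca 64.0
top pad0 0.64 c [701.1  65.2] mean [701.2  65.2] s [35.7 35.5] long ang 44.6 pca 0.9
scene pad0 0.95 [ 0.5992 -0.3381  0.0018]
scene pad0 0.74 [ 0.4741 -0.3519  0.0009]
scene pad0 0.59 [ 0.5418 -0.0009  0.0724]
```

View pics/s2.png

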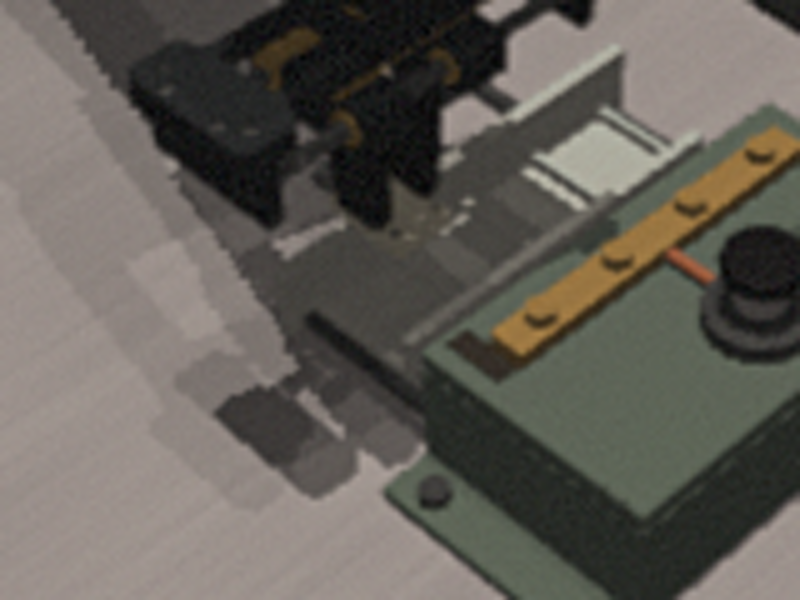

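>>> carry_out(
  commands="0 0 0 0.1 0.04 0.4 -1; 0 0 0 0 0 0.5 -1; 0 0 0 0 0 0.4 -1; 0 0 0 0 0 0.3 -1; 0 0 0 0 0 0.15 -1; 0 0 0 0 0 0.1 -1; 0 0 0 0 0 0 -1; 0 0 0 0 0 0 -1",
)

```text
time: 14.85
ee_pos: [0.5477, -0.0027, 0.0421]
tcp_rot: [3.142, 0.0, 0.001]
contact_force: [0.3, 0.1, -0.3]
gripper_width: 0.0117
```

```bash
python3 - <<'E'
from h import *
st()
E
```

```text
t 14.85 p [ 0.5477 -0.0027  0.0421] F [ 0.3  0.1 -0.3] w 0.0117
R [[1.0, 0.0, 0.0], [0.0, -1.0, -0.0], [0.0, 0.0, -1.0]] q [-0.22  0.41  1.8   0.    0.93  1.35]
```

>>> carry_out(
  commands="0 0 0 0 0 0 -0.4; 0 0 0 0 0 0 -0.4; 0 0 0 0 0 0 -0.4; 0 0 0 0 0 0 -0.4; 0 0 0 0 0 -0.5 -0.4; 0 0 0 0 0 -1 -0.4; 0 0 -1 0 0 -1 0; 0 0 -0.9 0 0 -0.5 0",
)

```text
time: 15.52
ee_pos: [0.549, -0.003, 0.1353]
tcp_rot: [3.129, 0.267, 0.006]
contact_force: [1.6, 0.2, 0.4]
gripper_width: 0.0376
```

>>> carry_out(
  commands="0 0 -0.9 0 0 0 0; 0 0 0 0 0 0 0; 0 0 0 -0.2 1 0 0; 0 0 0 -0.2 1 0 0; 0 0 0 -0.2 1 0 0; 0 0 0 -0.2 1 0 0; 0 0 0 -0.2 1 0 0; 0 0 0 -0.2 1 0 0",
)

```text
time: 16.18
ee_pos: [0.5554, -0.1871, 0.1309]
tcp_rot: [-3.118, -0.379, 0.002]
contact_force: [0.7, -0.3, 0.3]
gripper_width: 0.0442
```

```bash
python3 - <<'E'
from h import *
st()
f=snap('top'); marks(f,'top',['lane0','pad0','tray_floor']); rects(f,'top','pad0',.008)
f=snap('scene'); marks(f,'scene',['pad0']); rects(f,'scene','pad0',.008)
go(.5997,-.3365,.0235,14)
E
```

```text
t 16.18 p [ 0.5554 -0.1871  0.1309] F [ 0.7 -0.3  0.3] w 0.0442
R [[0.971, 0.239, -0.001], [0.239, -0.971, 0.001], [-0.001, -0.001, -1.0]] q [-0.53  0.34  1.67  0.    1.13  0.8 ]
top lane0 0.95 [ 0.5479 -0.0015  0.0153]
top lane0 0.93 [0.5487 0.0421 0.0136]
top lane0 0.93 [0.5476 0.1261 0.0162]
top lane0 0.58 [ 0.7324 -0.1188 -0.0024]
top pad0 0.6 [ 0.5475 -0.0047  0.0181]
top pad0 0.85 c [550.4  -4.2] mean [550.1  -4.2] s [39.9 26.7] long ang -0.4 pca 1.9
scene pad0 0.88 [ 0.6005 -0.3372  0.0012]
scene pad0 0.76 [ 0.4662 -0.3538  0.0056]
scene pad0 0.64 [ 0.5464 -0.0007  0.0175]
scene pad0 0.73 c [ 598.4 -337.5] mean [ 599.6 -336.9] s [49.7 30.4] long ang 12.1 pca 12.4
scene pad0 0.67 c [529.7   4.7] mean [530.8   4.6] s [40.1 32.6] long ang 6.4 pca -18.7
psi 14.1 units [0.19 5.27 3.59] turn units 0.01
```

>>> carry_out(
  commands="0 0 0 0.03 0.88 0.25 0; 0 0 0 0.03 0.88 0.25 0; 0 0 0 0.03 0.88 0.25 0; 0 0 0 0.03 0.88 0.25 0; 0 0 0 0.03 0.88 0.25 0; 0 0 0 0.04 0.87 0.25 0; 0 0 0 0 0 0 0; 0 0 0 0 0 0 0",
)

```text
time: 17.25
ee_pos: [0.5998, -0.3378, 0.0859]
tcp_rot: [-3.117, -0.382, 0.001]
contact_force: [0.3, -0.1, -1.0]
gripper_width: 0.0439
```

>>> carry_out(
  commands="0 0 0 0 0 0.4 0; 0 0 0 0 0 0 0; 0 0 0 0 0 0 0; 0 0 0 0 0 0 0; 0 0 0 0 0 0 0; 0 0 0 0 0 0 0; 0 0 0 0 0 0 0; 0 0 0 0 0 0 0",
)

```text
time: 17.92
ee_pos: [0.6, -0.3381, 0.0751]
tcp_rot: [3.118, 0.383, 0.001]
contact_force: [-0.2, -0.3, -0.3]
gripper_width: 0.044
```

```bash
python3 - <<'E'
from h import *
st(); f=snap('scene'); marks(f,'scene',['pad0']); go(.5997,-.3365,.0235,14)
E
```

```text
t 17.92 p [ 0.6    -0.3381  0.0751] F [-0.2 -0.3 -0.3] w 0.044
R [[0.97, 0.242, 0.0], [0.242, -0.97, -0.0], [0.0, 0.0, -1.0]] q [-0.69  0.61  1.41 -0.    1.12  0.64]
scene pad0 0.62 [ 0.4744 -0.3512  0.0046]
scene pad0 0.61 [ 0.6009 -0.3429  0.0014]
scene pad0 0.57 [ 0.547  -0.0011  0.0194]
psi 14.0 units [ 0.01 -0.06  1.72] turn units 0.0
```

>>> carry_out(
  commands="0 0 0 0 -0.03 0.6 0; 0 0 0 0 0 0.6 0; 0 0 0 0 0 0.4 0; 0 0 0 0 0 0.12 0; 0 0 0 0 0 0 0; 0 0 0 0 0 0 -0.4; 0 0 0 0 0 0 -0.4; 0 0 0 0 0 0 -1",
)

```text
time: 18.68
ee_pos: [0.6004, -0.3377, 0.0245]
tcp_rot: [3.117, 0.383, 0.002]
contact_force: [0.0, -0.9, 0.1]
gripper_width: 0.0258
```

>>> carry_out(
  commands="0 0 0 0 0 0 -1; 0 0 0 0 0 0 -1; 0 0 0 0 0 0 -1; 0 0 0 0 0 0 -1; 0 0 0 0 0 -0.4 -1; 0 0 0 0 0 -0.8 -1; 0 0 0 0 0 -1 -1; 0 0 0 0 0 -0.3 -1",
)

```text
time: 19.35
ee_pos: [0.6017, -0.3387, 0.1035]
tcp_rot: [3.113, 0.383, 0.007]
contact_force: [1.6, -1.5, 0.2]
gripper_width: 0.012
```

```bash
python3 - <<'E'
from h import *
st(); go(.548,.0415,.043,0)
E
```

```text
t 19.35 p [ 0.6017 -0.3387  0.1035] F [ 1.6 -1.5  0.2] w 0.012
R [[0.97, 0.242, 0.005], [0.242, -0.97, -0.004], [0.004, 0.005, -1.0]] q [-0.68  0.58  1.4   0.    1.16  0.64]
psi 14.0 units [  1.33 -12.74   1.95] turn units 2.8
```

>>> carry_out(
  commands="0 0 0 0.1 -0.8 0 -1; 0 0 0 0.1 -0.95 0 -1; 0 0 0 0.1 -0.95 0 -1; 0 0 0 0.1 -0.95 0 -1; 0 0 0 0.1 -0.95 0 -1; 0 0 0 0.1 -0.95 0 -1; 0 0 0 0.1 -0.95 0 -1; 0 0 0 0.1 -0.95 0 -1",
)

```text
time: 20.02
ee_pos: [0.5684, -0.1132, 0.0982]
tcp_rot: [3.118, 0.383, 0.0]
contact_force: [-0.7, 0.7, -1.1]
gripper_width: 0.0119
```

>>> carry_out(
  commands="0 0 0 0.1 -0.95 0 -1; 0 0 0 0.1 -0.95 0 -1; 0 0 0 0.1 -0.95 0 -1; 0 0 0 0.1 -0.95 0 -1; 0 0 0 0.1 -0.95 0 -1; 0 0 0 0 -0.5 0 -1; 0 0 0.9 0 0 0 -1; 0 0 1 0 0 0 -1",
)

```text
time: 20.68
ee_pos: [0.5448, 0.0434, 0.0982]
tcp_rot: [-3.139, -0.122, 0.0]
contact_force: [1.3, -0.0, 0.6]
gripper_width: 0.0122
```

>>> carry_out(
  commands="0 0 0.9 0 0 0 -1; 0 0 0 0 0 0 -1; 0 0 0 0 0 0 -1; 0 0 0 0 0 0 -1; 0 0 0 0 0 0 -1; 0 0 0 0 0 0 -1; 0 0 0 0 0 0 -1; 0 0 0 0 0 0 -1",
)

```text
time: 21.35
ee_pos: [0.5453, 0.0419, 0.0982]
tcp_rot: [-3.142, -0.001, 0.0]
contact_force: [-0.5, 0.3, 1.1]
gripper_width: 0.0114
```

```bash
python3 - <<'E'
from h import *
st(); go(.548,.0415,.0415,0); f=snap('scene'); marks(f,'scene',['pad0']);
f=snap('top');marks(f,'top',['lane0'])
E
```

```text
t 21.35 p [0.5453 0.0419 0.0982] F [-0.5  0.3  1.1] w 0.0114
R [[1.0, 0.0, -0.0], [0.0, -1.0, 0.0], [-0.0, -0.0, -1.0]] q [-0.14  0.31  1.79  0.    1.04  1.43]
psi 0.0 units [0.09 0.01 1.89] turn units 0.0
scene pad0 0.71 [0.5438 0.0402 0.074 ]
scene pad0 0.59 [ 0.4721 -0.354   0.0034]
scene pad0 0.29 [ 0.7298 -0.1138 -0.004 ]
top lane0 0.8 [0.5505 0.1259 0.0145]
top lane0 0.4 [ 7.34e-01 -2.67e-01  4.00e-04]
```

>>> carry_out(
  commands="0 0 0 0.1 0 0.4 -1; 0 0 0 0 0 0.5 -1; 0 0 0 0 0 0.4 -1; 0 0 0 0 0 0.3 -1; 0 0 0 0 0 0.15 -1; 0 0 0 0 0 0.09 -1; 0 0 0 0 0 0 -1; 0 0 0 0 0 0 -1",
)

```text
time: 22.22
ee_pos: [0.5486, 0.0419, 0.0432]
tcp_rot: [3.142, 0.0, 0.001]
contact_force: [-1.3, -0.2, 1.0]
gripper_width: 0.0122
```

>>> carry_out(
  commands="0 0 0 0 0 0 -0.4; 0 0 0 0 0 0 -0.4; 0 0 0 0 0 0 -0.4; 0 0 0 0 0 0 -0.4; 0 0 0 0 0 -0.5 -0.4; 0 0 0 0 0 -1 -0.4; 0 0 -1 0 0 -1 0; 0 0 -1 0 0 -0.5 0",
)

```text
time: 22.88
ee_pos: [0.5499, 0.0418, 0.1366]
tcp_rot: [3.128, 0.28, 0.007]
contact_force: [1.0, 0.3, -0.0]
gripper_width: 0.0376
```

>>> carry_out(
  commands="0 0 -1 0 0 0 0; 0 0 -1 0 0 0 0; 0 0 -1 0 0 0 0; 0 0 -1 0 0 0 0; 0 0 -1 0 0 0 0; 0 0 -1 0 0 0 0; 0 0 -1 0 0 0 0; 0 0 -1 0 0 0 0",
)

```text
time: 23.55
ee_pos: [0.5483, 0.0419, 0.1332]
tcp_rot: [2.844, 1.334, 0.0]
contact_force: [-0.1, -0.3, -0.2]
gripper_width: 0.0437
```

>>> carry_out(
  commands="0 0 -1 0 0 0 0; 0 0 -1 0 0 0 0; 0 0 -0.8 0 0 0 0; 0 0 0 0 0 0 0; 0 0 0 0 0 0 0; 0 0 0 0 0 0 0; 0 0 0 0 0 0 0; 0 0 0 0 0 0 0",
)

```text
time: 24.22
ee_pos: [0.5483, 0.0419, 0.1331]
tcp_rot: [2.665, 1.664, 0.0]
contact_force: [-0.4, -1.3, -0.5]
gripper_width: 0.0441
```

```bash
python3 - <<'E'
from h import *
st();  f=snap('scene'); marks(f,'scene',['pad0']);
f=snap('top');marks(f,'top',['pad0']);rects(f,'top','pad0',.008); go(.474,-.353,.08,64)
E
```

```text
t 24.22 p [0.5483 0.0419 0.1331] F [-0.4 -1.3 -0.5] w 0.0441
R [[0.439, 0.898, 0.0], [0.898, -0.439, -0.0], [0.0, 0.0, -1.0]] q [-0.14  0.26  1.77 -0.    1.11  0.32]
scene pad0 0.67 [0.549  0.0392 0.0159]
scene pad0 0.67 [ 0.5478 -0.0032  0.0195]
scene pad0 0.55 [ 0.4708 -0.3529  0.0019]
top pad0 0.81 [ 0.4785 -0.3518  0.0019]
top pad0 0.67 c [ 473.7 -352.9] mean [ 474.  -352.3] s [50.4 32.4] long ang 65.7 pca 65.9
psi 64.0 units [-12.92   3.55   1.77] turn units -0.0
```

>>> carry_out(
  commands="0 0 0 -0.92 0.25 0 0; 0 0 0 -0.92 0.25 0 0; 0 0 0 -0.92 0.25 0.1 0; 0 0 0 -0.92 0.25 0.1 0; 0 0 0 -0.92 0.25 0.1 0; 0 0 0 -0.92 0.25 0.1 0; 0 0 0 -0.92 0.25 0.1 0; 0 0 0 -0.92 0.25 0.1 0",
)

```text
time: 25.13
ee_pos: [0.5051, -0.1842, 0.115]
tcp_rot: [2.664, 1.665, 0.0]
contact_force: [1.3, 0.5, 0.1]
gripper_width: 0.0438
```

>>> carry_out(
  commands="0 0 0 -0.92 0.25 0.2 0; 0 0 0 -0.92 0.25 0.2 0; 0 0 0 -0.92 0.25 0.2 0; 0 0 0 -0.92 0.25 0.2 0; 0 0 0 -0.92 0.27 0.2 0; 0 0 0 -0.96 0.28 0.2 0; 0 0 0 0 0 0 0; 0 0 0 0 0 0 0",
)

```text
time: 25.8
ee_pos: [0.4735, -0.3544, 0.0785]
tcp_rot: [-2.666, -1.661, 0.0]
contact_force: [1.2, 0.5, 0.4]
gripper_width: 0.044
```

```bash
python3 - <<'E'
from h import *
st();  f=snap('scene'); marks(f,'scene',['pad0']); go(.474,-.353,.0235,64)
E
```

```text
t 25.8 p [ 0.4735 -0.3544  0.0785] F [1.2 0.5 0.4] w 0.044
R [[0.441, 0.898, -0.0], [0.898, -0.441, 0.001], [0.0, -0.001, -1.0]] q [-0.84  0.43  1.68  0.    1.04 -0.39]
scene pad0 0.76 [ 0.5491 -0.0014  0.0203]
scene pad0 0.65 [0.5459 0.0406 0.0197]
scene pad0 0.59 [ 0.4711 -0.3513  0.0016]
psi 64.0 units [-0.02  0.01  1.84] turn units -0.0
```

>>> carry_out(
  commands="0 0 0 0 0 0.6 0; 0 0 0 0 0 0.6 0; 0 0 0 0 0 0.4 0; 0 0 0 0 0 0.22 0; 0 0 0 0 0 0 0; 0 0 0 0 0 0 -0.4; 0 0 0 0 0 0 -0.4; 0 0 0 0 0 0 -1",
)

```text
time: 26.57
ee_pos: [0.4748, -0.3536, 0.0255]
tcp_rot: [2.662, 1.664, 0.0]
contact_force: [-0.4, -0.4, 0.1]
gripper_width: 0.026
```

>>> carry_out(
  commands="0 0 0 0 0 0 -1; 0 0 0 0 0 0 -1; 0 0 0 0 0 0 -1; 0 0 0 0 0 0 -1; 0 0 0 0 0 -0.4 -1; 0 0 0 0 0 -0.8 -1; 0 0 0 0 0 -1 -1; 0 0 0 0 0 -0.3 -1",
)

```text
time: 27.23
ee_pos: [0.4758, -0.3548, 0.1041]
tcp_rot: [2.659, 1.662, 0.002]
contact_force: [0.6, -0.9, 0.0]
gripper_width: 0.0119
```

```bash
python3 - <<'E'
from h import *
grab_frame('top');st(); go(.548,.084,.043,0)
E
```

```text
t 27.28 p [ 0.4762 -0.3553  0.1046] F [ 0.5 -1.4  1.2] w 0.0122
R [[0.438, 0.899, 0.005], [0.899, -0.438, -0.006], [-0.003, 0.007, -1.0]] q [-0.84  0.39  1.67  0.    1.07 -0.39]
psi 64.0 units [14.22 -4.28  1.98] turn units 12.8
```

>>> carry_out(
  commands="0 0 0 0.88 -0.26 0 -1; 0 0 0 0.88 -0.26 0 -1; 0 0 0 0.88 -0.26 0 -1; 0 0 0 0.88 -0.26 0 -1; 0 0 0 0.88 -0.26 0 -1; 0 0 0 0.88 -0.26 0 -1; 0 0 0 0.88 -0.26 0 -1; 0 0 0 0.88 -0.26 0 -1",
)

```text
time: 27.95
ee_pos: [0.5101, -0.1344, 0.0986]
tcp_rot: [-2.663, -1.664, 0.001]
contact_force: [0.8, 0.4, 0.0]
gripper_width: 0.0118
```

>>> carry_out(
  commands="0 0 0 0.88 -0.26 0 -1; 0 0 0 0.88 -0.26 0 -1; 0 0 0 0.88 -0.26 0 -1; 0 0 0 0.88 -0.26 0 -1; 0 0 0 0.88 -0.26 0 -1; 0 0 0 0.88 -0.26 0 -1; 0 0 0 0.88 -0.26 0 -1; 0 0 0 0.98 -0.3 0 -1",
)

```text
time: 28.62
ee_pos: [0.5468, 0.0855, 0.0985]
tcp_rot: [-2.664, -1.664, 0.002]
contact_force: [1.2, -0.0, -0.3]
gripper_width: 0.012
```

>>> carry_out(
  commands="0 0 0.8 0 0 0 -1; 0 0 1 0 0 0 -1; 0 0 1 0 0 0 -1; 0 0 1 0 0 0 -1; 0 0 1 0 0 0 -1; 0 0 1 0 0 0 -1; 0 0 1 0 0 0 -1; 0 0 1 0 0 0 -1",
)

```text
time: 29.28
ee_pos: [0.5466, 0.0845, 0.0985]
tcp_rot: [-3.068, -0.673, 0.002]
contact_force: [-0.1, 0.4, -0.2]
gripper_width: 0.0118
```

>>> carry_out(
  commands="0 0 1 0 0 0 -1; 0 0 1 0 0 0 -1; 0 0 1 0 0 0 -1; 0 0 1 0 0 0 -1; 0 0 1 0 0 0 -1; 0 0 0 0 0 0 -1; 0 0 0 0 0 0 -1; 0 0 0 0 0 0 -1",
)

```text
time: 29.95
ee_pos: [0.547, 0.0845, 0.0989]
tcp_rot: [-3.142, -0.004, 0.001]
contact_force: [-0.6, -0.7, 0.1]
gripper_width: 0.0119
```

```bash
python3 - <<'E'
from h import *
f=snap('scene'); marks(f,'scene',['pad0']);st(); go(.548,.084,.043,0)
E
```

```text
scene pad0 0.76 [0.5493 0.0389 0.0182]
scene pad0 0.65 [ 0.5463 -0.0033  0.0193]
scene pad0 0.58 [0.5475 0.0815 0.077 ]
t 30.05 p [0.5472 0.0845 0.0992] F [ 0.3  0.3 -0.8] w 0.0115
R [[1.0, 0.002, -0.0], [0.002, -1.0, 0.0], [-0.0, -0.0, -1.0]] q [-0.06  0.32  1.77  0.    1.05  1.51]
psi 0.1 units [0.03 0.02 1.87] turn units 0.02
```

>>> carry_out(
  commands="0 0 0 0.02 0.02 0.4 -1; 0 0 0 0 0 0.5 -1; 0 0 0 0 0 0.4 -1; 0 0 0 0 0 0.3 -1; 0 0 0 0 0 0.15 -1; 0 0 0 0 0 0.1 -1; 0 0 0 0 0 0 -1; 0 0 0 0 0 0 -1",
)

```text
time: 30.72
ee_pos: [0.5483, 0.0839, 0.0441]
tcp_rot: [3.142, 0.0, 0.001]
contact_force: [-0.6, -0.0, 0.8]
gripper_width: 0.012
```

>>> carry_out(
  commands="0 0 0 0 0 0 -0.4; 0 0 0 0 0 0 -0.4; 0 0 0 0 0 0 -0.4; 0 0 0 0 0 0 -0.4; 0 0 0 0 0 -0.5 -0.4; 0 0 0 0 0 -1 -0.4; 0 0 0 0 0 -1 -0.4; 0 0 0 0 0 -0.5 -0.4",
)

```text
time: 31.38
ee_pos: [0.5495, 0.0838, 0.1375]
tcp_rot: [3.141, 0.0, 0.007]
contact_force: [0.8, -0.5, -0.3]
gripper_width: 0.0264
```

>>> carry_out(
  commands="0 0 0 -1 0 0 -1; 0 0 0 -1 0 0 -1; 0 0 0 -1 0 0 -1; 0 0 0 -1 0 0 -1; 0 0 0 -0.6 0 0 -1; 0 0 0 0 0 0 -1; 0 0 0 0 0 0 -1; 0 0 0 0 0 0 -1",
)

```text
time: 32.05
ee_pos: [0.4114, 0.0837, 0.1347]
tcp_rot: [3.141, 0.0, 0.004]
contact_force: [-0.2, 0.5, 0.1]
gripper_width: 0.0007
```

```bash
python3 - <<'E'
from h import *
f=snap('scene'); marks(f,'scene',['pad0','tray_floor','tray_handle']);  u,v=map(int,pix(f,[.5465,.06,.02])); cv2.imwrite('pics/s3.png',cv2.resize(f['color'][v-60:v+60,u-80:u+80],None,fx=5,fy=5,interpolation=2)[:,:,::-1])
f=snap('top'); marks(f,'top',['pad0','tray_floor','tray_handle']); st(); go(.455,.0625,.045,0)
E
```

```text
scene pad0 0.78 [0.5448 0.0398 0.0176]
scene pad0 0.76 [0.5475 0.084  0.0188]
scene pad0 0.64 [ 0.5473 -0.0026  0.0226]
scene tray_floor 0.95 [0.5507 0.061  0.0185]
scene tray_floor 0.21 [ 0.547  -0.0065  0.0156]
scene tray_handle 0.81 [0.476  0.0604 0.0411]
scene tray_handle 0.62 [ 0.5485 -0.0069  0.0164]
top pad0 0.77 [0.5485 0.0391 0.0191]
top pad0 0.55 [0.5518 0.0833 0.0189]
top pad0 0.52 [ 0.5477 -0.0038  0.017 ]
top pad0 0.39 [ 5.483e-01 -3.000e-04  1.540e-02]
top tray_floor 0.79 [0.5451 0.0667 0.0201]
top tray_handle 0.58 [0.4742 0.0609 0.0424]
t 32.45 p [0.4101 0.0838 0.1338] F [-0.1 -0.2  0.2] w 0.0006
R [[1.0, 0.0, -0.0], [0.0, -1.0, 0.0], [-0.0, -0.0, -1.0]] q [-0.08 -0.02  2.09  0.    1.07  1.49]
psi 0.0 units [1.5  0.71 2.96] turn units 0.0
```

View pics/s3.png

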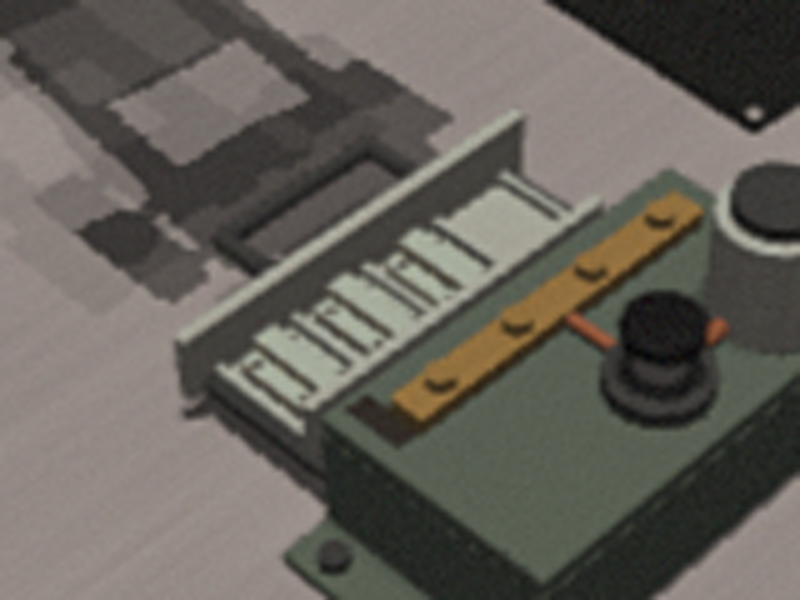

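All three pads lie rib up in lanes 0 to 2, at about (275,375), (350,318) and (425,268) in the crop. Now I'll push the tray home.

>>> carry_out(
  commands="0 0 0 0 0.7 0.6 -1; 0 0 0 0 0 0.8 -1; 0 0 0 0 0 0.8 -1; 0 0 0 0 0 0.6 -1; 0 0 0 0 0 0.3 -1; 0 0 0 0.5 0 0 -1; 0 0 0 0.5 0 0 -1; 0 0 0 0.4 0 0 -1",
)

```text
time: 33.12
ee_pos: [0.4531, 0.0628, 0.0411]
tcp_rot: [3.142, 0.0, 0.001]
contact_force: [-0.1, 0.5, 0.2]
gripper_width: 0.0008
```

>>> carry_out(
  commands="0 0 0 0.2 0 0 -1; 0 0 0 0.2 0 0 -1; 0 0 0 0.2 0 0 -1; 0 0 0 0.2 0 0 -1; 0 0 0 0.2 0 0 -1; 0 0 0 0.2 0 0 -1; 0 0 0 0.2 0 0 -1; 0 0 0 0.2 0 0 -1",
)

```text
time: 33.78
ee_pos: [0.5003, 0.063, 0.0408]
tcp_rot: [-3.141, -0.0, 0.001]
contact_force: [-2.6, 0.6, 1.0]
gripper_width: 0.0003
```

>>> carry_out(
  commands="0 0 0 0.2 0 0 -1; 0 0 0 0.2 0 0 -1; 0 0 0 0.2 0 0 -1; 0 0 0 0.2 0 0 -1; 0 0 0 0.2 0 0 -1; 0 0 0 0.2 0 0 -1; 0 0 0 0.1 0 0 -1; 0 0 0 0 0 0 -1",
)

```text
time: 34.45
ee_pos: [0.54, 0.0627, 0.041]
tcp_rot: [3.141, 0.0, 0.002]
contact_force: [-0.2, -0.8, 0.5]
gripper_width: 0.0002
```

```bash
python3 - <<'E'
from h import *
st(); f=snap('top'); marks(f,'top',['tray_handle'])
f=snap('scene'); marks(f,'scene',['tray_handle'])
E
```

```text
t 34.45 p [0.54   0.0627 0.041 ] F [-0.2 -0.8  0.5] w 0.0002
R [[1.0, 0.0, 0.001], [0.0, -1.0, -0.0], [0.001, 0.0, -1.0]] q [-0.1   0.4   1.82 -0.    0.92  1.47]
top tray_handle 0.47 [0.6273 0.0432 0.0166]
scene tray_handle 0.52 [0.5559 0.0615 0.0389]
```

>>> carry_out(
  commands="0 0 0 0.1 0 0 -1; 0 0 0 0.1 0 0 -1; 0 0 0 0.1 0 0 -1; 0 0 0 0.08 0 0 -1; 0 0 0 0.05 0 0 -1; 0 0 0 0 0 0 -1; 0 0 0 0 0 0 -1; 0 0 0 0 0 0 -1",
)

```text
time: 35.32
ee_pos: [0.5453, 0.0631, 0.0399]
tcp_rot: [3.141, 0.002, -0.024]
contact_force: [-25.5, -2.5, 21.2]
gripper_width: 0.0006
```

```bash
python3 - <<'E'
from h import *
st(); 
f=snap('scene'); marks(f,'scene',['tray_handle'])
E
```

```text
t 35.32 p [0.5453 0.0631 0.0399] F [-25.5  -2.5  21.2] w 0.0006
R [[1.0, 0.001, -0.015], [0.001, -1.0, -0.0], [-0.015, 0.0, -1.0]] q [-0.1   0.42  1.79 -0.    0.95  1.47]
```

>>> carry_out(
  commands="0 0 0 -0.4 0 0 -1; 0 0 0 -0.4 0 0 -1; 0 0 0 0 0 -0.8 -1; 0 0 0 0 0 -1 -1; 0 0 0 0 0 -1 -1; 0 0 0 0 0 -1 -1; 0 0 0 0 0 -0.5 -1; 0 0 0 0 0 0 -1",
)

```text
time: 36.08
ee_pos: [0.531, 0.0626, 0.1746]
tcp_rot: [3.141, 0.0, 0.014]
contact_force: [0.0, -0.4, -1.1]
gripper_width: 0.0001
```

```bash
python3 - <<'E'
from h import *
f=snap('scene','s4.png'); marks(f,'scene',['tray_handle','plunger_top','greaser'],1)
f=snap('top','t4.png'); marks(f,'top',['tray_handle','plunger_top','greaser'],1); marks(f,'top',['pad0']); rects(f,'top','plunger_top',.108)
st(); go(.687,.0635,.15,0)
E
```

```text
scene tray_handle 0.7 [0.5601 0.0598 0.0406]
scene plunger_top 0.53 [0.6875 0.0669 0.1055]
scene greaser 0.78 [ 0.6031  0.0642 -0.0024]
top plunger_top 0.73 [0.6872 0.0639 0.1056]
top greaser 0.89 [ 6.073e-01  5.920e-02 -4.000e-04]
top plunger_top 0.56 c [689.6  62.6] mean [689.8  62.6] s [35.  32.6] long ang -0.2 pca 15.7
t 36.58 p [0.5274 0.0629 0.169 ] F [0.5 0.3 0.3] w 0.0003
R [[1.0, 0.0, -0.002], [0.0, -1.0, 0.0], [-0.002, -0.0, -1.0]] q [-0.1   0.18  1.79  0.    1.17  1.47]
psi 0.0 units [ 5.32 -0.02  0.63] turn units 0.0
```

View pics/s4.png

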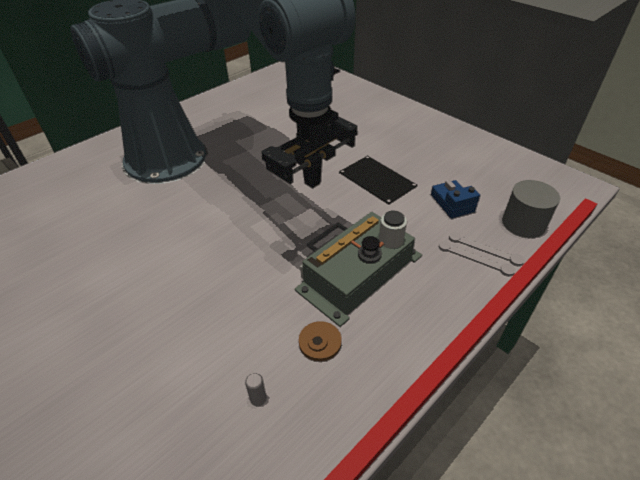

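The tray is home, with its front plate against the housing at about (320,240) and no lane showing. Now I'll pump.

>>> carry_out(
  commands="0 0 0 0.9 0 0 -1; 0 0 0 1 0 0 -1; 0 0 0 1 0 0 -1; 0 0 0 1 0 0 -1; 0 0 0 1 0 0 -1; 0 0 0 0.42 0 0.3 -1; 0 0 0 0 0 0.4 -1; 0 0 0 0 0 0.4 -1",
)

```text
time: 37.25
ee_pos: [0.6872, 0.0629, 0.1353]
tcp_rot: [-3.142, -0.0, 0.002]
contact_force: [-0.7, 0.0, -0.4]
gripper_width: 0.0004
```

>>> carry_out(
  commands="0 0 0 0 0 0.3 -1; 0 0 0 0 0 0.2 -1; 0 0 0 0 0 0.15 -1; 0 0 0 0 0 0.15 -1; 0 0 0 0 0 0.15 -1; 0 0 0 0 0 0 -1; 0 0 0 0 0 0 -1; 0 0 0 0 0 0 -1",
)

```text
time: 37.92
ee_pos: [0.6864, 0.0631, 0.1098]
tcp_rot: [3.141, 0.001, -0.002]
contact_force: [-7.0, -0.3, 9.0]
gripper_width: 0.0002
```

```bash
python3 - <<'E'
from h import *
st()
E
```

```text
t 37.92 p [0.6864 0.0631 0.1098] F [-7.  -0.3  9. ] w 0.0002
R [[1.0, 0.001, -0.001], [0.001, -1.0, -0.0], [-0.001, 0.0, -1.0]] q [-0.08  0.57  1.39 -0.    1.18  1.49]
```

>>> carry_out(
  commands="0 0 0 0 0 0.08 -1; 0 0 0 0 0 0.08 -1; 0 0 0 0 0 0.08 -1; 0 0 0 0 0 0.08 -1; 0 0 0 0 0 0 -1; 0 0 0 0 0 0 -1; 0 0 0 0 0 0 -1; 0 0 0 0 0 0 -1",
)

```text
time: 38.58
ee_pos: [0.6871, 0.0631, 0.1062]
tcp_rot: [3.141, 0.002, 0.001]
contact_force: [-23.2, 0.4, 39.1]
gripper_width: 0.0006
```

```bash
python3 - <<'E'
from h import *
st()
E
```

```text
t 38.58 p [0.6871 0.0631 0.1062] F [-23.2   0.4  39.1] w 0.0006
R [[1.0, 0.001, 0.0], [0.001, -1.0, -0.001], [0.0, 0.001, -1.0]] q [-0.08  0.57  1.39 -0.    1.17  1.49]
```

>>> carry_out(
  commands="0 0 0 0 0 -0.4 -1; 0 0 0 0 0 -0.8 -1; 0 0 0 0 0 -0.8 -1; 0 0 0 -0.9 0 0 -1; 0 0 0 -0.9 0 0 -1; 0 0 0 -0.9 0 0 -1; 0 0 0 -0.87 0 0 -1; 0 0 0 0 0 0 -1",
)

```text
time: 39.25
ee_pos: [0.5753, 0.0636, 0.158]
tcp_rot: [-3.141, -0.001, 0.007]
contact_force: [1.3, 0.2, -0.5]
gripper_width: 0.0006
```

```bash
python3 - <<'E'
from h import *
f=snap('scene'); marks(f,'scene',['tray_handle','plunger_top'],1)
st(); go(.580,.063,.044,0)
E
```

```text
scene tray_handle 0.63 [0.5591 0.0622 0.0372]
scene plunger_top 0.52 [0.689  0.0655 0.1092]
t 39.4 p [0.581  0.0628 0.1597] F [ 0.8 -0.3  0.9] w 0.0004
R [[1.0, 0.0, 0.002], [0.0, -1.0, -0.0], [0.002, 0.0, -1.0]] q [-0.1   0.3   1.66  0.    1.18  1.48]
psi 0.0 units [-0.04 -0.01  3.86] turn units 0.0
```

Plunger is back up. Now I'll draw the tray out, slowly so the pads don't slide.

>>> carry_out(
  commands="0 0 0 0 0 0.7 -1; 0 0 0 0 0 0.8 -1; 0 0 0 0 0 0.8 -1; 0 0 0 0 0 0.7 -1; 0 0 0 0 0 0.5 -1; 0 0 0 0 0 0.35 -1; 0 0 0 0 0 0 -1; 0 0 0 -0.1 0 0 -1",
)

```text
time: 40.07
ee_pos: [0.5784, 0.0627, 0.0433]
tcp_rot: [3.142, 0.0, 0.001]
contact_force: [0.3, -0.1, 0.9]
gripper_width: 0.0003
```

>>> carry_out(
  commands="0 0 0 -0.2 0 0 -1; 0 0 0 -0.2 0 0 -1; 0 0 0 -0.2 0 0 -1; 0 0 0 -0.2 0 0 -1; 0 0 0 -0.2 0 0 -1; 0 0 0 -0.2 0 0 -1; 0 0 0 -0.2 0 0 -1; 0 0 0 -0.2 0 0 -1",
)

```text
time: 40.73
ee_pos: [0.529, 0.0629, 0.0437]
tcp_rot: [-3.142, -0.0, -0.001]
contact_force: [2.6, -0.2, 1.6]
gripper_width: 0.0007
```

>>> carry_out(
  commands="0 0 0 -0.2 0 0 -1; 0 0 0 -0.2 0 0 -1; 0 0 0 -0.2 0 0 -1; 0 0 0 -0.2 0 0 -1; 0 0 0 -0.2 0 0 -1; 0 0 0 -0.1 0 0 -1; 0 0 0 0 0 0 -1; 0 0 0 0 0 0 -1",
)

```text
time: 41.4
ee_pos: [0.4952, 0.063, 0.0428]
tcp_rot: [-3.141, -0.0, 0.003]
contact_force: [-0.1, 0.1, 0.2]
gripper_width: 0.0006
```

```bash
python3 - <<'E'
from h import *
st()
E
```

```text
t 41.4 p [0.4952 0.063  0.0428] F [-0.1  0.1  0.2] w 0.0006
R [[1.0, 0.0, -0.002], [0.0, -1.0, 0.0], [-0.002, -0.0, -1.0]] q [-0.11  0.32  1.93  0.    0.9   1.46]
```

>>> carry_out(
  commands="0 0 0 -0.1 0 0 -1; 0 0 0 -0.1 0 0 -1; 0 0 0 -0.1 0 0 -1; 0 0 0 -0.05 0 0 -1; 0 0 0 0 0 0 -1; 0 0 0 0 0 0 -1; 0 0 0 0 0 0 -1; 0 0 0 0 0 0 -1",
)

```text
time: 42.07
ee_pos: [0.4902, 0.0627, 0.0442]
tcp_rot: [3.141, -0.001, 0.016]
contact_force: [16.2, 2.6, -13.5]
gripper_width: 0.0002
```

>>> carry_out(
  commands="0 0 0 0.35 0 0 -1; 0 0 0 0 0 0 -1; 0 0 0 0 0 -0.8 -1; 0 0 0 0 0 -1 -1; 0 0 0 0 0 -1 -1; 0 0 0 -1 0 0 -0.36; 0 0 0 -1 0 0 -0.36; 0 0 0 -0.5 0 0 -0.36",
)

```text
time: 42.73
ee_pos: [0.4175, 0.0633, 0.1266]
tcp_rot: [-3.141, -0.001, 0.005]
contact_force: [-0.3, -0.3, -0.4]
gripper_width: 0.0184
```

```bash
python3 - <<'E'
from h import *
f=snap('scene'); marks(f,'scene',['pad0']); marks(f,'scene',['tray_floor','tray_handle','plunger_top','board'],1);  u,v=map(int,pix(f,[.5465,.06,.02])); cv2.imwrite('pics/s5.png',cv2.resize(f['color'][v-60:v+60,u-80:u+80],None,fx=5,fy=5,interpolation=2)[:,:,::-1])
f=snap('top'); marks(f,'top',['pad0']); marks(f,'top',['tray_floor','tray_handle','board'],1); rects(f,'top','pad0',.026); st(); go(.548,.084,.08,0)
E
```

```text
scene pad0 0.75 [0.5448 0.0359 0.0191]
scene pad0 0.6 [ 0.5489 -0.003   0.0153]
scene pad0 0.53 [0.5472 0.0832 0.0205]
scene tray_floor 0.95 [0.5487 0.0621 0.0164]
scene tray_handle 0.77 [0.4751 0.0601 0.0412]
scene plunger_top 0.49 [0.6878 0.064  0.1092]
scene board 0.62 [0.4854 0.3391 0.0024]
top pad0 0.83 [0.5507 0.042  0.0144]
top pad0 0.68 [0.5524 0.0812 0.017 ]
top pad0 0.58 [ 0.548  -0.0077  0.0192]
top tray_floor 0.9 [0.5451 0.0651 0.0178]
top tray_handle 0.7 [0.4757 0.0607 0.0425]
top board 0.76 [0.4863 0.3367 0.0013]
top pad0 0.86 c [550.5  82.4] mean [550.   81.7] s [43.6 32.7] long ang -0.1 pca 5.3
top pad0 0.74 c [548.  41.] mean [547.2  41.5] s [48.  32.7] long ang -0.2 pca 3.8
top pad0 0.68 c [ 728.6 -115.8] mean [ 728.4 -116. ] s [76.4 75.5] long ang -0.7 pca 62.8
top pad0 0.57 c [550.   -3.7] mean [550.1  -3.2] s [43.6 30.6] long ang -0.3 pca -2.4
t 43.33 p [0.4216 0.0628 0.1271] F [ 0.3  0.2 -0.2] w 0.0283
R [[1.0, 0.0, -0.0], [0.0, -1.0, 0.0], [-0.0, -0.0, -1.0]] q [-0.13  0.01  2.08 -0.    1.06  1.44]
psi 0.0 units [ 4.21 -0.71  1.57] turn units 0.0
```

View pics/s5.png

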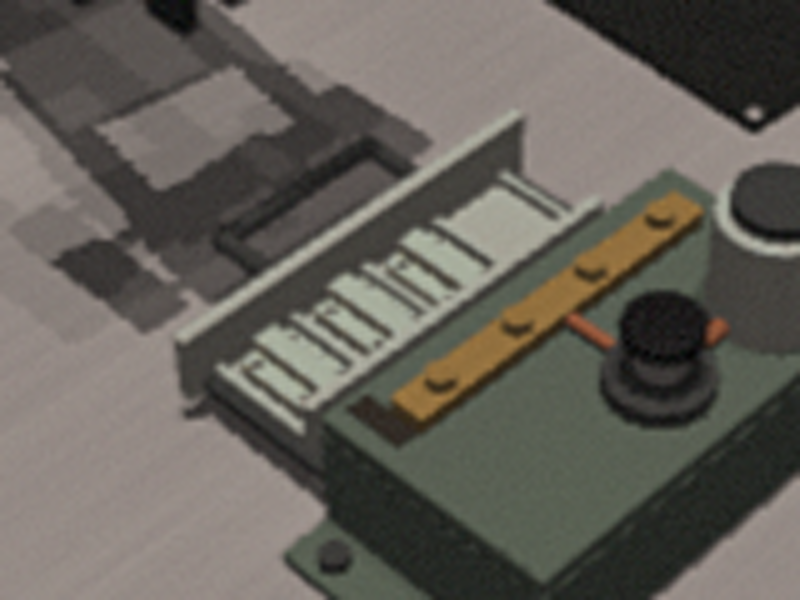

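Tray out, plunger up, pads undisturbed at about (275,375), (350,318) and (425,268) in the crop. I'll pick the lane 2 pad.

>>> carry_out(
  commands="0 0 0 0.84 -0.14 0 -0.36; 0 0 0 0.84 -0.14 0 -0.36; 0 0 0 0.84 -0.14 0 -0.36; 0 0 0 0.84 -0.14 0 -0.36; 0 0 0 0.85 -0.14 0.3 -0.36; 0 0 0 0 0 0.8 -0.36; 0 0 0 0 0 0.8 -0.36; 0 0 0 0 0 0.4 -0.36",
)

```text
time: 44.0
ee_pos: [0.5463, 0.084, 0.0553]
tcp_rot: [-3.141, -0.0, 0.006]
contact_force: [-1.3, 0.9, -0.3]
gripper_width: 0.0282
```

>>> carry_out(
  commands="0 0 0 0 0 0.3 -0.36; 0 0 0 0 0 0.2 -0.36; 0 0 0 0 0 0 -0.36; 0 0 0 0 0 0 -1; 0 0 0 0 0 0 -1; 0 0 0 0 0 0 -1; 0 0 0 0 0 0 -1; 0 0 0 0 0 0 -1",
)

```text
time: 44.67
ee_pos: [0.5485, 0.0838, 0.0445]
tcp_rot: [3.141, 0.0, 0.003]
contact_force: [-0.1, -1.1, 4.8]
gripper_width: 0.0118
```

```bash
python3 - <<'E'
from h import *
st(); go(.486,.338,.11,0)
E
```

```text
t 44.67 p [0.5485 0.0838 0.0445] F [-0.1 -1.1  4.8] w 0.0118
R [[1.0, 0.0, 0.002], [0.0, -1.0, -0.0], [0.002, 0.0, -1.0]] q [-0.06  0.41  1.79  0.    0.94  1.51]
psi 0.0 units [-2.08 -8.47 -2.19] turn units 0.0
```

>>> carry_out(
  commands="0 0 0 0 0 -0.4 -1; 0 0 0 0 0 -0.7 -1; 0 0 0 0 0 -0.7 -1; 0 0 0 0 0 -0.3 -1; 0 0 0 0 0 0 -1; 0 0 0 0 0 0 -1; 0 0 0 0 0 0 -1; 0 0 0 0 0 0 -1",
)

```text
time: 45.33
ee_pos: [0.5466, 0.0839, 0.1049]
tcp_rot: [-3.141, -0.0, 0.004]
contact_force: [-0.7, -0.3, -0.8]
gripper_width: 0.0119
```

```bash
python3 - <<'E'
from h import *
f=snap('scene'); marks(f,'scene',['pad0']); u,v=map(int,pix(f,[.5465,.06,.05])); cv2.imwrite('pics/s6.png',cv2.resize(f['color'][v-60:v+60,u-80:u+80],None,fx=5,fy=5,interpolation=2)[:,:,::-1])
st(); go(.545,.338,.11,0)
E
```

```text
scene pad0 0.62 [ 0.5466 -0.0023  0.0166]
scene pad0 0.54 [0.5483 0.0361 0.018 ]
scene pad0 0.44 [0.5436 0.0847 0.078 ]
t 45.43 p [0.5468 0.0839 0.1051] F [ 0.2  0.3 -0.1] w 0.0119
R [[1.0, 0.0, -0.002], [0.0, -1.0, 0.0], [-0.002, -0.0, -1.0]] q [-0.06  0.31  1.77  0.    1.06  1.51]
psi 0.0 units [-0.06 -8.47 -0.16] turn units 0.0
```

View pics/s6.png

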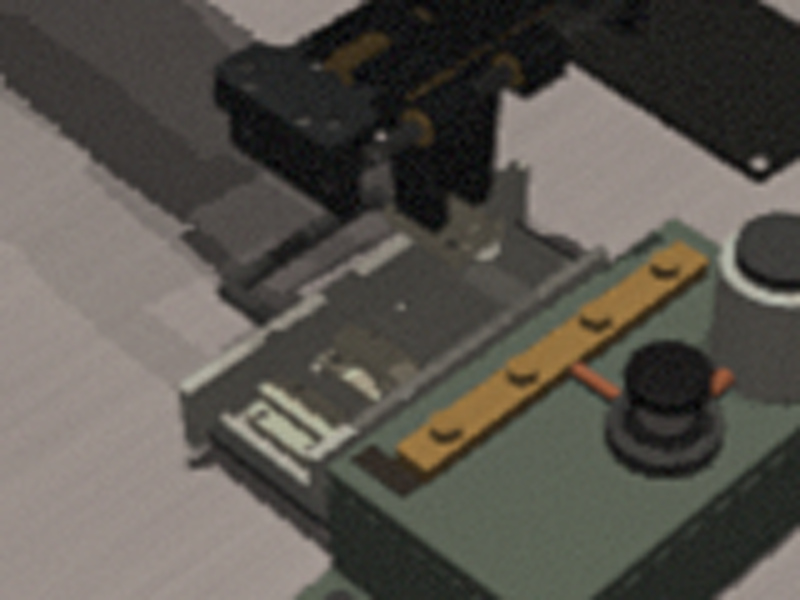

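The pad is held level at (460,225), and the other two are still in their lanes. On to the board.

>>> carry_out(
  commands="0 0 0 -0.06 -0.7 0 -1; 0 0 0 0 -0.9 0 -1; 0 0 0 0 -0.9 0 -1; 0 0 0 0 -0.9 0 -1; 0 0 0 0 -0.9 0 -1; 0 0 0 0 -0.9 0 -1; 0 0 0 0 -0.9 0 -1; 0 0 0 0 -0.9 0 -1",
)

```text
time: 46.1
ee_pos: [0.5452, 0.2951, 0.1054]
tcp_rot: [3.141, 0.0, -0.002]
contact_force: [1.1, 0.2, -1.3]
gripper_width: 0.0118
```

>>> carry_out(
  commands="0 0 0 0 -0.9 0 -1; 0 0 0 0 -0.57 0 -1; 0 0 0 0 0 0 -1; 0 0 0 0 0 0.7 -1; 0 0 0 0 0 0.7 -1; 0 0 0 0 0 0.5 -1; 0 0 0 0 0 0.2 -1; 0 0 0 0 0 0 -1",
)

```text
time: 46.77
ee_pos: [0.5443, 0.3367, 0.0408]
tcp_rot: [3.14, -0.001, -0.007]
contact_force: [-0.6, 0.6, -0.2]
gripper_width: 0.0117
```

```bash
python3 - <<'E'
from h import *
f=snap('scene'); marks(f,'scene',['pad0']); st(); go(.545,.338,.032,0)
E
```

```text
scene pad0 0.71 [0.5497 0.0392 0.0176]
scene pad0 0.57 [0.5417 0.3352 0.0185]
scene pad0 0.56 [ 0.5477 -0.0056  0.02  ]
t 46.87 p [0.5462 0.3376 0.0436] F [-0.1  0.4  0.3] w 0.0118
R [[1.0, -0.0, 0.0], [-0.0, -1.0, -0.0], [0.0, 0.0, -1.0]] q [ 0.37  0.57  1.55 -0.    1.02  1.94]
psi -0.0 units [-0.04 -0.01  0.39] turn units -0.0
```

>>> carry_out(
  commands="0 0 0 0 0 0.15 -1; 0 0 0 0 0 0.12 -1; 0 0 0 0 0 0.06 -1; 0 0 0 0 0 0 -1; 0 0 0 0 0 0 -1; 0 0 0 0 0 0 -1; 0 0 0 0 0 0 -1; 0 0 0 0 0 0 -1",
)

```text
time: 47.53
ee_pos: [0.5459, 0.338, 0.0336]
tcp_rot: [-3.141, -0.0, -0.0]
contact_force: [-0.2, -0.3, -1.1]
gripper_width: 0.0121
```

```bash
python3 - <<'E'
from h import *
st()
E
```

```text
t 47.53 p [0.5459 0.338  0.0336] F [-0.2 -0.3 -1.1] w 0.0121
R [[1.0, 0.0, 0.0], [0.0, -1.0, 0.0], [0.0, -0.0, -1.0]] q [ 0.37  0.59  1.55 -0.    1.01  1.94]
```

Lower 1–2 mm more, release, and go to lane 1.

>>> carry_out(
  commands="0 0 0 0 0 0.05 -1; 0 0 0 0 0 0 -1; 0 0 0 0 0 0 -0.36; 0 0 0 0 0 0 -0.36; 0 0 0 0 0 0 -0.36; 0 0 0 0 0 0 -0.36; 0 0 0 0 0 -0.5 -0.36; 0 0 0 0 0 -1 -0.36",
)

```text
time: 48.2
ee_pos: [0.5428, 0.3367, 0.0739]
tcp_rot: [3.139, 0.0, -0.012]
contact_force: [-0.5, -0.3, -0.4]
gripper_width: 0.0282
```

>>> carry_out(
  commands="0 0 0 0 0 -1 -0.36; 0 0 0 0 0.8 0 -0.36; 0 0 0 0 0.95 0 -0.36; 0 0 0 0 0.95 0 -0.36; 0 0 0 0 0.95 0 -0.36; 0 0 0 0 0.95 0 -0.36; 0 0 0 0 0.95 0 -0.36; 0 0 0 0 0.95 0 -0.36",
)

```text
time: 48.87
ee_pos: [0.546, 0.1417, 0.1082]
tcp_rot: [-3.142, -0.001, -0.002]
contact_force: [0.3, 0.1, 0.1]
gripper_width: 0.0282
```

>>> carry_out(
  commands="0 0 0 0 0.95 0 -0.36; 0 0 0 0 0.95 0 -0.36; 0 0 0 0 0.95 0 -0.36; 0 0 0 0 0.5 0 -0.36; 0 0 0 0 0 0 -0.36; 0 0 0 0 0 0 -0.36; 0 0 0 0 0 0 -0.36; 0 0 0 0 0 0 -0.36",
)

```text
time: 49.53
ee_pos: [0.5458, 0.0435, 0.1073]
tcp_rot: [-3.141, -0.002, -0.0]
contact_force: [-0.7, 0.3, 0.2]
gripper_width: 0.0287
```

```bash
python3 - <<'E'
from h import *
f=snap('scene'); marks(f,'scene',['pad0'])
f=snap('top'); marks(f,'top',['pad0']); rects(f,'top','pad0',.015); st(); go(.548,.0415,.0425,0)
E
```

```text
scene pad0 0.61 [ 5.472e-01 -1.000e-04  1.790e-02]
scene pad0 0.48 [0.5466 0.3383 0.008 ]
scene pad0 0.45 [0.548  0.0415 0.0196]
top pad0 0.66 [ 0.7355 -0.1224 -0.0035]
top pad0 0.67 c [545.7 334.8] mean [545.8 334.9] s [44.3 32.8] long ang 0.9 pca 7.9
top pad0 0.51 c [514.6 108.3] mean [488.6  74.2] s [196.   80.2] long ang 49.6 pca 54.5
t 49.78 p [0.5457 0.0432 0.1069] F [-0.9  0.  -0. ] w 0.0285
R [[1.0, 0.001, -0.0], [0.001, -1.0, 0.0], [-0.0, -0.0, -1.0]] q [-0.14  0.3   1.79  0.    1.06  1.43]
psi 0.1 units [0.08 0.06 2.15] turn units 0.01
```

>>> carry_out(
  commands="0 0 0 0.08 0.05 0.5 -0.36; 0 0 0 0 0 0.7 -0.36; 0 0 0 0 0 0.5 -0.36; 0 0 0 0 0 0.25 -0.36; 0 0 0 0 0 0.15 -0.36; 0 0 0 0 0 0 -0.36; 0 0 0 0 0 0 -1; 0 0 0 0 0 0 -1",
)

```text
time: 50.45
ee_pos: [0.549, 0.0409, 0.0449]
tcp_rot: [3.141, 0.0, 0.003]
contact_force: [0.1, 0.4, -0.2]
gripper_width: 0.0167
```

>>> carry_out(
  commands="0 0 0 0 0 0 -1; 0 0 0 0 0 0 -1; 0 0 0 0 0 0 -1; 0 0 0 0 0 -0.4 -1; 0 0 0 0 0 -0.7 -1; 0 0 0 0 0 -0.7 -1; 0 0 0 0 0 -0.3 -1; 0 0 0 0 0 0 -1",
)

```text
time: 51.12
ee_pos: [0.5501, 0.0407, 0.1099]
tcp_rot: [3.141, 0.0, 0.008]
contact_force: [0.5, -0.7, -0.5]
gripper_width: 0.0116
```

```bash
python3 - <<'E'
from h import *
f=snap('scene'); marks(f,'scene',['pad0']); st(); go(.486,.338,.107,0)
E
```

```text
scene pad0 0.69 [0.5434 0.3379 0.008 ]
scene pad0 0.51 [ 5.461e-01 -3.000e-04  1.930e-02]
scene pad0 0.5 [0.552  0.0371 0.0837]
t 51.22 p [0.5482 0.041  0.107 ] F [-0.4  0.3 -0.4] w 0.0119
R [[1.0, 0.0, 0.001], [0.0, -1.0, -0.0], [0.001, 0.0, -1.0]] q [-0.14  0.3   1.78  0.    1.06  1.43]
psi 0.0 units [-2.07 -9.9  -0.  ] turn units 0.0
```

>>> carry_out(
  commands="0 0 0 -0.19 -0.7 0 -1; 0 0 0 -0.19 -0.9 0 -1; 0 0 0 -0.19 -0.9 0 -1; 0 0 0 -0.19 -0.9 0 -1; 0 0 0 -0.19 -0.9 0 -1; 0 0 0 -0.19 -0.9 0 -1; 0 0 0 -0.19 -0.9 0 -1; 0 0 0 -0.19 -0.9 0 -1",
)

```text
time: 51.88
ee_pos: [0.501, 0.2519, 0.1052]
tcp_rot: [3.141, 0.0, -0.005]
contact_force: [0.6, 0.2, 0.1]
gripper_width: 0.0118
```

>>> carry_out(
  commands="0 0 0 -0.19 -0.9 0 -1; 0 0 0 -0.19 -0.9 0 -1; 0 0 0 -0.17 -0.9 0 -1; 0 0 0 0 -0.2 0 -1; 0 0 0 0 0 0 -1; 0 0 0 0 0 0.6 -1; 0 0 0 0 0 0.7 -1; 0 0 0 0 0 0.5 -1",
)

```text
time: 52.55
ee_pos: [0.4856, 0.3361, 0.0508]
tcp_rot: [3.14, -0.001, -0.003]
contact_force: [-1.0, 0.2, -0.8]
gripper_width: 0.0119
```

>>> carry_out(
  commands="0 0 0 0 0 0.3 -1; 0 0 0 0 0 0.15 -1; 0 0 0 0 0 0.1 -1; 0 0 0 0 0 0.05 -1; 0 0 0 0 0 0 -1; 0 0 0 0 0 0 -1; 0 0 0 0 0 0 -1; 0 0 0 0 0 0 -1",
)

```text
time: 53.22
ee_pos: [0.4865, 0.3382, 0.0356]
tcp_rot: [-3.141, -0.001, -0.002]
contact_force: [0.2, 0.3, 0.0]
gripper_width: 0.0117
```

```bash
python3 - <<'E'
from h import *
f=snap('scene'); marks(f,'scene',['pad0']); st(); go(.486,.338,.032,0)
E
```

```text
scene pad0 0.63 [ 0.5458 -0.0031  0.0201]
scene pad0 0.62 [0.4863 0.3355 0.0137]
t 53.32 p [0.4863 0.3382 0.0354] F [ 0.7  0.  -0.4] w 0.0117
R [[1.0, 0.0, 0.001], [0.0, -1.0, 0.0], [0.001, -0.0, -1.0]] q [ 0.41  0.5   1.69 -0.    0.96  1.98]
psi 0.0 units [-0.01  0.01  0.11] turn units 0.0
```

>>> carry_out(
  commands="0 0 0 0 0 0.1 -1; 0 0 0 0 0 0 -1; 0 0 0 0 0 0 -0.36; 0 0 0 0 0 0 -0.36; 0 0 0 0 0 0 -0.36; 0 0 0 0 0 0 -0.36; 0 0 0 0 0 -0.5 -0.36; 0 0 0 0 0 -1 -0.36",
)

```text
time: 53.98
ee_pos: [0.483, 0.3365, 0.0734]
tcp_rot: [3.138, -0.0, -0.012]
contact_force: [-0.6, 0.5, 0.8]
gripper_width: 0.0283
```

>>> carry_out(
  commands="0 0 0 0 0 -1 -0.36; 0 0 0 0 0.8 0 -0.36; 0 0 0 0.2 0.95 0 -0.36; 0 0 0 0.2 0.95 0 -0.36; 0 0 0 0.2 0.95 0 -0.36; 0 0 0 0.2 0.95 0 -0.36; 0 0 0 0.2 0.95 0 -0.36; 0 0 0 0.2 0.95 0 -0.36",
)

```text
time: 54.65
ee_pos: [0.5221, 0.1416, 0.1069]
tcp_rot: [3.142, 0.001, -0.0]
contact_force: [-0.2, 0.6, -1.0]
gripper_width: 0.0284
```

>>> carry_out(
  commands="0 0 0 0.2 0.95 0 -0.36; 0 0 0 0.2 0.95 0 -0.36; 0 0 0 0.2 0.95 0 -0.36; 0 0 0 0.2 0.95 0 -0.36; 0 0 0 0.07 0.95 0 -0.36; 0 0 0 0 0.1 0 -0.36; 0 0 0 0 0 0 -0.36; 0 0 0 0 0 0 -0.36",
)

```text
time: 55.32
ee_pos: [0.5479, -0.0022, 0.1067]
tcp_rot: [-3.141, 0.001, 0.001]
contact_force: [-0.1, 0.3, -1.2]
gripper_width: 0.0283
```

```bash
python3 - <<'E'
from h import *
f=snap('scene'); marks(f,'scene',['pad0'])
f=snap('top'); rects(f,'top','pad0',.015); st(); go(.5478,-.0025,.044,0)
E
```

```text
scene pad0 0.56 [0.4874 0.3368 0.0089]
scene pad0 0.45 [0.5462 0.338  0.0076]
scene pad0 0.29 [ 0.7369 -0.2692 -0.0052]
top pad0 0.74 c [545.7 335.5] mean [545.6 335.6] s [43.8 34.9] long ang -0.3 pca 3.2
top pad0 0.49 c [485.8 337. ] mean [486.  336.2] s [41.8 30.4] long ang 1.0 pca 5.4
t 55.52 p [ 0.548  -0.0012  0.1068] F [-0.4 -0.4 -0. ] w 0.0281
R [[1.0, 0.002, -0.0], [0.002, -1.0, 0.0], [-0.0, -0.0, -1.0]] q [-0.22  0.3   1.79  0.    1.06  1.35]
psi 0.1 units [-0.01  0.04  2.09] turn units 0.02
```

```bash
python3 - <<'E'
from h import *
f=snap('scene'); marks(f,'scene',['pad0'],6); u,v=map(int,pix(f,[.5465,.02,.05])); cv2.imwrite('pics/s7.png',cv2.convertScaleAbs(cv2.resize(f['color'][v-60:v+60,u-80:u+80],None,fx=5,fy=5,interpolation=2)[:,:,::-1],alpha=1.5))
E
```

```text
scene pad0 0.74 [0.5443 0.3365 0.0065]
scene pad0 0.7 [0.4831 0.3365 0.009 ]
scene pad0 0.66 [ 0.5461 -0.001   0.017 ]
scene pad0 0.4 [0.4858 0.3371 0.0055]
```

View pics/s7.png

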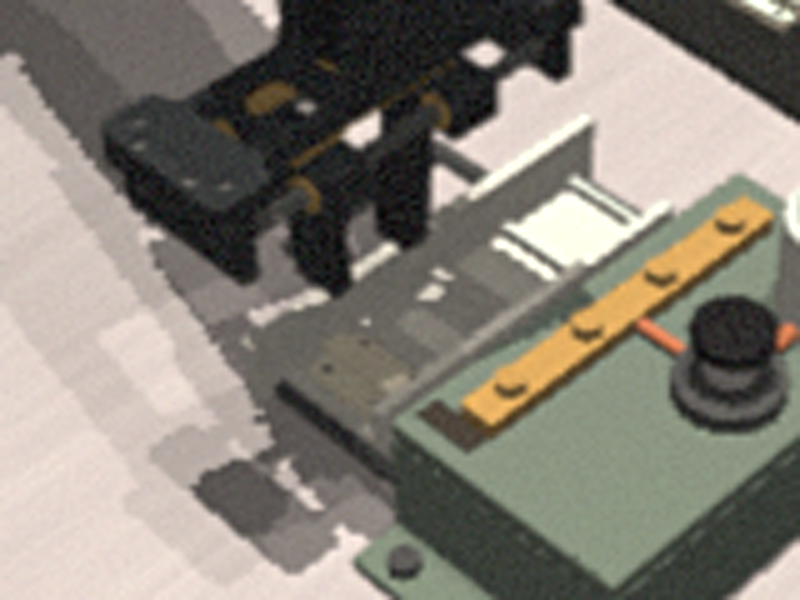

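The pad is still in lane 0, in shadow at (365,370). Gripping it.

>>> carry_out(
  commands="0 0 0 0 0.04 0.5 -0.36; 0 0 0 0 0 0.7 -0.36; 0 0 0 0 0 0.5 -0.36; 0 0 0 0 0 0.25 -0.36; 0 0 0 0 0 0.14 -0.36; 0 0 0 0 0 0 -0.36; 0 0 0 0 0 0 -1; 0 0 0 0 0 0 -1",
)

```text
time: 56.28
ee_pos: [0.549, -0.0038, 0.0452]
tcp_rot: [3.141, 0.001, 0.003]
contact_force: [0.0, -0.6, -0.3]
gripper_width: 0.017
```

>>> carry_out(
  commands="0 0 0 0 0 0 -1; 0 0 0 0 0 0 -1; 0 0 0 0 0 0 -1; 0 0 0 0 0 -0.4 -1; 0 0 0 0 0 -0.7 -1; 0 0 0 0 0 -0.7 -1; 0 0 0 0 0 -0.3 -1; 0 0 0 0 0 0 -1",
)

```text
time: 56.95
ee_pos: [0.5501, -0.0041, 0.1102]
tcp_rot: [3.14, 0.0, 0.008]
contact_force: [0.8, 0.1, -0.4]
gripper_width: 0.0113
```

```bash
python3 - <<'E'
from h import *
f=snap('scene'); marks(f,'scene',['pad0']); st(); go(.428,.338,.107,0)
E
```

```text
scene pad0 0.72 [0.543  0.3374 0.0055]
scene pad0 0.58 [0.4874 0.3372 0.0059]
scene pad0 0.47 [5.486e-01 3.000e-04 8.290e-02]
scene pad0 0.25 [ 0.7342 -0.1151 -0.0028]
t 57.05 p [ 0.5482 -0.0037  0.1073] F [ 0.4  0.7 -1. ] w 0.0118
R [[1.0, 0.0, 0.0], [0.0, -1.0, -0.0], [0.0, 0.0, -1.0]] q [-0.22  0.3   1.79 -0.    1.06  1.35]
psi 0.0 units [-4.000e+00 -1.139e+01  1.000e-02] turn units 0.0
```

>>> carry_out(
  commands="0 0 0 -0.31 -0.7 0 -1; 0 0 0 -0.31 -0.9 0 -1; 0 0 0 -0.31 -0.9 0 -1; 0 0 0 -0.31 -0.9 0 -1; 0 0 0 -0.31 -0.9 0 -1; 0 0 0 -0.31 -0.9 0 -1; 0 0 0 -0.31 -0.9 0 -1; 0 0 0 -0.31 -0.9 0 -1",
)

```text
time: 57.72
ee_pos: [0.472, 0.2072, 0.1056]
tcp_rot: [3.141, -0.0, -0.005]
contact_force: [0.1, 0.4, -0.4]
gripper_width: 0.0119
```

>>> carry_out(
  commands="0 0 0 -0.31 -0.9 0 -1; 0 0 0 -0.31 -0.9 0 -1; 0 0 0 -0.31 -0.9 0 -1; 0 0 0 -0.31 -0.9 0 -1; 0 0 0 -0.28 -0.79 0 -1; 0 0 0 0 0 0 -1; 0 0 0 0 0 0.6 -1; 0 0 0 0 0 0.7 -1",
)

```text
time: 58.38
ee_pos: [0.4286, 0.3383, 0.068]
tcp_rot: [-3.141, -0.003, -0.003]
contact_force: [0.3, -0.7, -0.4]
gripper_width: 0.012
```

>>> carry_out(
  commands="0 0 0 0 0 0.5 -1; 0 0 0 0 0 0.3 -1; 0 0 0 0 0 0.15 -1; 0 0 0 0 0 0.1 -1; 0 0 0 0 0 0.05 -1; 0 0 0 0 0 0 -1; 0 0 0 0 0 0 -1; 0 0 0 0 0 0 -1",
)

```text
time: 59.05
ee_pos: [0.4288, 0.3382, 0.036]
tcp_rot: [-3.141, -0.0, -0.002]
contact_force: [-0.9, -0.2, -0.4]
gripper_width: 0.0117
```

```bash
python3 - <<'E'
from h import *
f=snap('scene'); marks(f,'scene',['pad0']); st(); go(.428,.338,.032,0)
E
```

```text
scene pad0 0.71 [0.4851 0.3349 0.0043]
scene pad0 0.68 [0.4263 0.3391 0.0134]
scene pad0 0.65 [0.5518 0.0385 0.018 ]
scene pad0 0.6 [0.5445 0.3392 0.0067]
t 59.15 p [0.4286 0.3382 0.0359] F [ 0.4 -0.3 -0.9] w 0.0119
R [[1.0, 0.0, 0.001], [0.0, -1.0, 0.001], [0.001, -0.001, -1.0]] q [ 0.45  0.41  1.81 -0.    0.91  2.02]
psi 0.0 units [-0.02  0.01  0.13] turn units 0.0
```

>>> carry_out(
  commands="0 0 0 0 0 0.12 -1; 0 0 0 0 0 0 -1; 0 0 0 0 0 0 -0.36; 0 0 0 0 0 0 -0.36; 0 0 0 0 0 0 -0.36; 0 0 0 0 0 0 -0.36; 0 0 0 0 0 -0.5 -0.36; 0 0 0 0 0 -1 -0.36",
)

```text
time: 59.82
ee_pos: [0.4253, 0.3364, 0.0735]
tcp_rot: [3.138, -0.0, -0.011]
contact_force: [0.8, -0.2, 0.2]
gripper_width: 0.0282
```

>>> carry_out(
  commands="0 0 0 0 0 -1 -0.36; 0 0 0 0 0 -1 -0.36; 0 0 0 0 0.9 -0.5 -0.36; 0 0 0 0 0.9 0 -0.36; 0 0 0 0 0.9 0 -0.36; 0 0 0 0 0.9 0 -0.36; 0 0 0 0 0.9 0 -0.36; 0 0 0 0 0.9 0 -0.36",
)

```text
time: 60.48
ee_pos: [0.4278, 0.1748, 0.1516]
tcp_rot: [3.142, 0.001, -0.0]
contact_force: [0.3, -0.2, -0.6]
gripper_width: 0.0281
```

>>> carry_out(
  commands="0 0 0 0 0.9 0 -0.36; 0 0 0 0 0.9 0 -0.36; 0 0 0 0 0.9 0 -0.36; 0 0 0 0 0.9 0 -0.36; 0 0 0 0 0.9 0 -0.36; 0 0 0 0 0 0 -0.36; 0 0 0 0 0 0 -0.36; 0 0 0 0 0 0 -0.36",
)

```text
time: 61.15
ee_pos: [0.4281, 0.0412, 0.1516]
tcp_rot: [-3.141, 0.001, 0.0]
contact_force: [-1.2, -0.1, -0.7]
gripper_width: 0.0281
```

```bash
python3 - <<'E'
from h import *
f=snap('scene','s8.png'); marks(f,'scene',['pad0']); marks(f,'scene',['tray_handle','tray_floor','plunger_top','board','clamp_block','cam_disc','dowel'],1)
f=snap('top','t8.png'); marks(f,'top',['pad0']); marks(f,'top',['tray_handle','tray_floor','board'],1); st()
E
```

```text
scene pad0 0.69 [0.5429 0.3377 0.008 ]
scene pad0 0.53 [0.4277 0.3394 0.0066]
scene pad0 0.52 [0.4889 0.334  0.0052]
scene tray_handle 0.67 [0.4761 0.0624 0.0424]
scene tray_floor 0.8 [0.5507 0.0615 0.0163]
scene plunger_top 0.81 [0.6909 0.0651 0.1057]
scene board 0.75 [0.4855 0.3392 0.0048]
scene clamp_block 0.9 [ 0.6813  0.3948 -0.0026]
scene cam_disc 0.58 [ 0.7312 -0.1155 -0.0054]
scene dowel 0.97 [ 0.7334 -0.2687 -0.0022]
top pad0 0.81 [0.551  0.3357 0.0072]
top pad0 0.74 [0.486  0.3383 0.0059]
top pad0 0.53 [0.4306 0.3355 0.0061]
top tray_handle 0.82 [0.4745 0.0616 0.0421]
top tray_floor 0.89 [0.5464 0.066  0.0163]
top board 0.62 [ 0.4847  0.3382 -0.002 ]
t 61.85 p [0.4282 0.041  0.1516] F [-0.1 -0.9  0.2] w 0.0284
R [[1.0, 0.0, 0.0], [0.0, -1.0, 0.0], [0.0, -0.0, -1.0]] q [-0.18 -0.03  2.05  0.    1.12  1.39]
```

View pics/s8.png

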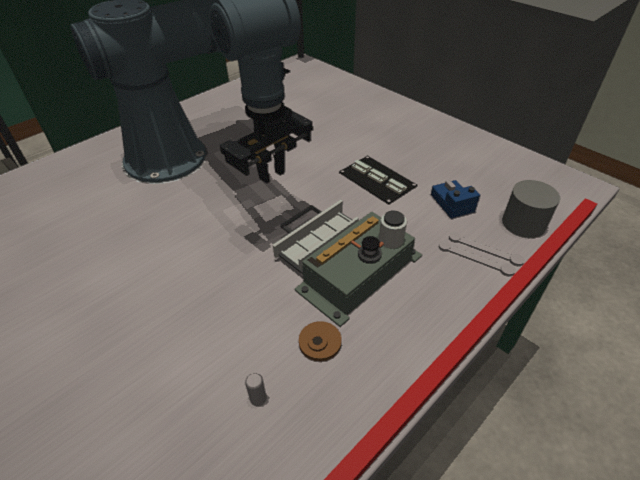

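The final view shows three pads rib up on the board at (360,165), (378,177) and (396,187). The tray is empty and out, the plunger is up and the arm is clear.

```bash
python3 -c "
from h import *
print(sign_off())"
```

```text
the job is handed in; nothing more can be done
None
```

The job is handed in, with no verdict reported, at about 62 s of the 210 s allowed. All three pads on the table were greased and set on the build board.

**What I did**
1. I drew the tray out; it started about 24 mm open.
2. I laid the pads in lanes 0, 1 and 2 with a 5 N grip and pushed the tray home until the push force reached about 25 N at its stop.
3. I pressed the plunger to its stop (39 N vertical) and let it rise.
4. I drew the tray out again to its stop (16 N) and set the pads on the board.

**Last checks**
- **Pads:** Both cameras agree within about 8 mm that the pads are on the board at x ≈ 0.43, 0.487 and 0.546, y ≈ 0.337. Their heights read 5–8 mm against the 6 mm board face, and the last picture shows them rib up.
- **Tray and plunger:** The tray handle is where it was when the tray reached its stop, about 84 mm from home, with the tray empty. The plunger is up.
- **Bystanders:** The clamp block, cam disc and dowel are within about 7 mm of their first readings, close to camera noise.
- **Arm:** It stands clear of everything.

**What disagreed**
- While gripping the pad in lane 2, the wrist showed an unexplained upward force of about 5 N. That pad lifted level and was placed normally.
- Now and then the network marked an empty lane, the cam disc or the dowel as a pad; I ruled these out using the pictures and known positions.
- I saw no pad knocked aside and no slackened grip.

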